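# Nest the washed lunch tubs into the clip-latch lunch box

### The arm

A 7-joint arm with a two-finger parallel gripper is mounted at the origin on the work surface. World frame = base frame: x ahead of the robot, y to its left, z up, the work surface at z = 0. Lengths are in m, angles in rad, forces in N, time in s.
With the tool pointing down it reaches from about 0.425 to 0.925 m from the base axis. Payload 6.8 kg.
Tool frame: the origin (TCP) lies midway between the tips of the shut fingers; the grasp point (between the pads) lies 19 mm behind it (bot.pinch_z is the distance from the TCP to the grasp point, in m); z points along the fingers, y is the line along which they close (so a half turn about z gives the same grasp; the last joint's range is limited). The gripper opens to 85 mm and grips with 20 to 120 N. Pads are 22 mm wide; open, the fingers measure 114 mm over their backs; the gripper's body (76 mm by 85 mm) begins 54 mm behind the grasp point. The pads swing forward as they close: fully open they stand 13 mm farther back than shut.
Start: joints at [-1.383, 0.477, 0.022, 1.555, -0.011, 1.109, -0.083], TCP at [0.197, 0.646, 0.231] pointing down, gripper open.
Joint ranges: [-2.96, 2.96], [-0.34, 2.1], [-1.41, 1.46], [0.24, 2.44], [-1.37, 4.51], [0.17, 1.92], [-2.96, 2.96]. Speed limits (rad/s): [2.39, 2.39, 3.14, 3.14, 3.14, 3.14, 3.14].

### API

Orientations are given as a unit quaternion [w, x, y, z].
In Python, from station import bot, imaging gives the robot as it stands. The module is installed in compiled form; this text tells all that it offers.
- The arm moves only by the tool carry_out, never from a script. Its argument "targets" is a list of rows, each a list of 5 numbers: the shift along the tool's x, y, z in cm, then the turn about the tool's z in degrees, then the opening, from -1 (shut) to 1 (fully open). In form: [[x, y, z, yaw, gripper], ...]. A call has 1 to 12 rows; each row shifts and turns the commanded pose from where the row before left it, along the tool's axes as they then stand; what a row does not reach is not made up. A row lasts 1/10 s, in which the tool goes at most 50 mm and 8.59 degrees, less where a joint would pass 70% of its speed; a pose out of reach is approached as far as the arm can. A call is refused whole if a number of a shift passes 5 or a number of a turn 8.59, either way. A call with a gripper value outside its range is refused whole. The fingers move at their own pace and stop on an object; "force" is the grip in N (left out, the last holds). Time passes only in rows, so rows that do not move let the fingers close. It gives the time, the measured TCP pose, the force, the opening and the grip force at its end, in the units of the state.
- bot.get_obs(): the state, without advancing time (a new reading comes with each control period).
- imaging.read_camera(name): name is "scene" or "top" or "wrist"; returns the picture (480x640x3 uint8, red, green, blue); there is no depth.
- imaging.calibration(name): a dict with "fx", "fy", "cx", "cy" (pixels), "k1" (the pictures are not rectified: a ray, as slopes to the right and down, at radius r is drawn at 1 + k1 r^2 times it, then the intrinsics apply), "extrinsics" (4x4, takes a point from world to camera coordinates). Camera axes: x right, y up, looking along -z (the intrinsics and any distortion apply to the point x, -y, -z); pixel columns grow to the right and rows downward; lengths in m; the calibration is good to about 2 mm. A picture is of the moment at which its call begins: read the wrist's pose just before it. calibration takes no time and is no camera call; for the wrist camera it gives the pose at the moment of the call.
- bot.hand_in(): hands the job in; it is judged then, once.
The state is a dict: "t": time; "q": joint angles; "joint_vel": joint speeds; "joint_torque": joint torques, N m; "eef_pos": TCP position; "tool_rot": TCP orientation; "contact_force": force on the tool from outside, world axes, zero at the start; "torque": the same for the moment, N m; "gripper_width": opening from 0.0 (shut) to 1.0 (fully open); "grasp_force": force on a finger pad.
Only numpy, scipy, OpenCV 4.12 (cv2) and the standard library are available. Lean on these libraries where they do the work, as an engineer would, in place of code of your own. Each camera call takes 0.05 s, during which the arm holds its last target. There are 200 camera calls.

### The job

Pack the washed lunch set away: nest the middle tub in the navy lunch box, hooked under the fixed lip at the back and clicked fully home under the spring latch at the front, nest the small tub fully down inside the middle tub, and lay the thin inner lid flat on the small tub's mouth. The fingers may hold the inner lid by its edges only and must never touch its panel, and leave the onigiri mould, the chopstick case and the egg ring where they are.

Things in the scene. Friction and masses are not known exactly. Their poses are not given: they have to be found in the camera images.
- lunch_box: Largest vessel: open navy box, fixed, does not move. Origin: centre of underside; x along its length to the rigid lip, y across, z up (all in mm). Rim ledge 10 wide, flat, top at z=56, 176x89 outside, round a mouth 156x69 (corner radius 12) tapering to 146x59 at the floor, z=4. Rigid steel lip at +x end, spring latch at -x end.
- keeper (a point): Nose tip (lower edge) of the rigid steel lip, at (80.3, 0, 64.5) in lunch_box, same axes. Lip 44 wide, top z=69, upright's face at x=89. Slot under it above the ledge: 8.5 high at the tip, 6.5 at x=88. A level tub cannot pass it: tip the tub about 25 deg, +x end low, slide that end's tongue along the ledge under the lip till it meets, then lower the -x end.
- latch_nose (a point): Nose tip (lower edge) of the steel spring latch at rest, at (-79.3, 0, 62) in lunch_box, same axes. Nose 40 wide; from (-79.3, z 63.5) a ramp rises outwards to (-88.5, z 78), with a tab leaning outwards up to z=90.
- latch (a joint): Spring latch angle, rad: 0 at rest (upright), + = top swung outwards to -x, max 0.35; hinged at x=-90.5, z=14 in lunch_box. A tongue pressed down its ramp forces it out about 0.1, then it springs back over the tongue, reading under 0.04. Takes about 6 to 15 N downwards at that end of the tub, far more than its weight.
- middle_tub: Larger white tub, 60 tall, same at both ends. Origin: centre of underside; x along length, z up (mm). Body tapers from 152x64 at z=42 to 138x50 at the base; upright collar 152x64 outside, z=42 to 60, mouth 145x57. End tongues 48 wide, z=42 to 46.5, reach x=+-86; home, they lie on the box ledge, base at z=14 of the box, collar above the box rim to hold it by. 110 to 180 g.
- small_tub: Smaller white tub, 52 tall, same at both ends. Origin: centre of underside; x along length, z up (mm). Body tapers from 140x53 at z=34 to 132x45 at the base; upright collar 140x53 outside, z=34 to 52, mouth 134x47. End tongues 32 wide, z=34 to 38, reach x=+-75.5; nested, they rest on the middle tub's end rims, base 26 above the middle tub's origin. 80 to 130 g.
- inner_lid: Thin inner lid 148x62, lying right way up. Origin: centre of underside of its rib; x along length, z up (mm). Plate z=5 to 10: grey edge strips 5 wide all round (long edges 62 apart), white panel between. Under it a rib 128x41, z=0 to 5, drops into the small tub's mouth; the plate then lies on its rim, origin 47 above the small tub's. 70 g.
- pane: The inner lid's white panel, 138x52x3.5 mm, top 1.5 mm below the tops of the edge strips; the fingers must not touch it. Origin at its centre, 6.75 mm above the inner_lid origin, same axes.
- onigiri_mould: Bystander: triangular white mould, sides about 90 mm, 30 mm tall, origin at the centre of its underside.
- chopstick_case: Bystander: bamboo chopsticks in a clear case, 215x28x19 mm, length along x, origin at the centre of its underside.
- egg_ring: Bystander: aluminium egg ring, 92 mm across, 18 mm tall, origin at the centre of its underside.
Not all that is in view belongs to the job. Of the things that look like the inner_lid, the larger one is meant. Leave any orange look-alike of the small_tub alone.

How it is judged:
By the outcome, as a careful person would: the job done as asked, in the order asked, and still so for the second after the job is handed in, with the robot touching nothing.
It also fails if it takes over 72 s, if anything falls off the work surface, if the arm or the gripper's body presses on something with over 40 N, if the wrist force passes 120 N, or if a joint passes its speed limit or range.

## Working session

There is one attempt and no reset: what is moved stays moved. The work goes in short steps, Python scripts to look and compute and a tool call to move; the robot and the scene stay as the last step left them, time stands still between calls to the robot, and variables do not carry over. Pictures are saved under pics/ and viewed, at most 10 in all, crops included, and the job is handed in when it is done.

Besides the shell and the picture viewer there is one more tool, called after "Call:" as name(argument=value, ...) on one line, values as JSON. carry_out: Moves the arm, as the interface text tells. Its arguments: {"type":"object","properties":{"targets":{"type":"array"},"force":{"type":"number"}},"required":["targets"]}

```bash
mkdir -p pics
python3 - <<'E'
from station import bot, imaging
import cv2, numpy as np
o=bot.get_obs(); print(o['eef_pos'],o['tool_rot'],o['t'])
for n in ('scene','top'):
    im=imaging.read_camera(n); cv2.imwrite(f'pics/{n}0.png',im[:,:,::-1])
    c=imaging.calibration(n); print(n,c['fx'],c['fy'],c['cx'],c['cy'],c['k1']); print(np.round(c['extrinsics'],4))
E
```

```text
[0.19660667 0.64512087 0.23033726] [-7.35443451e-05  1.47360641e-01  9.89082414e-01 -9.01887730e-04] 0.0
scene 559.2092704260749 559.2092704260749 321.3303273262577 240.0195314988319 -0.037095907577942
[[ 0.631   0.7757  0.0096 -0.3344]
 [-0.6184  0.4955  0.61    0.3109]
 [ 0.4684 -0.3908  0.7924 -1.4466]
 [ 0.      0.      0.      1.    ]]
top 547.5747174087154 547.5747174087154 318.92155942120246 253.28553278092386 -0.1093491714549622
[[-0.0151 -0.9994 -0.0322  0.0245]
 [ 0.9835 -0.0207  0.1796 -0.5509]
 [-0.1802 -0.029   0.9832 -1.2631]
 [ 0.      0.      0.      1.    ]]
```

View pics/top0.png

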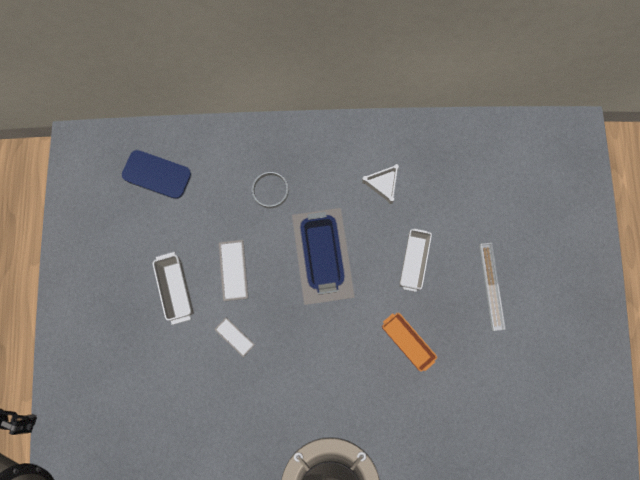

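View pics/scene0.png

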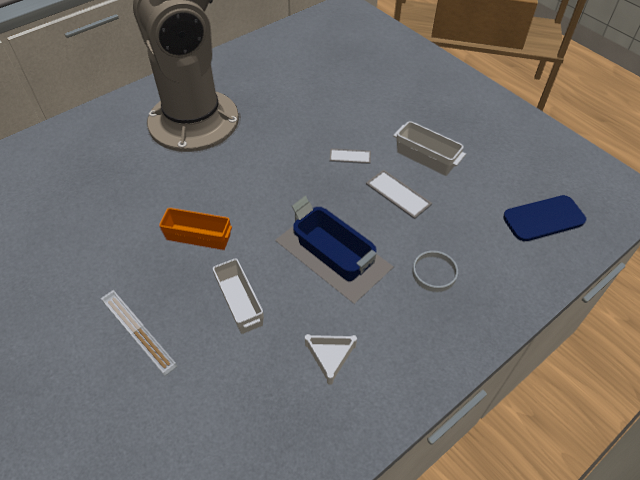

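```bash
cat > h.py <<'E'
from station import bot, imaging
import cv2, numpy as np
def cast(c,uv,z):
    K=np.array([[c['fx'],0,c['cx']],[0,c['fy'],c['cy']],[0,0,1.]])
    p=cv2.undistortPoints(np.float64(uv).reshape(-1,1,2),K,np.array([c['k1'],0,0,0]))[:,0]
    E=np.array(c['extrinsics']); R,t=E[:3,:3],E[:3,3]; o=-R.T@t
    d=np.c_[p[:,0],-p[:,1],-np.ones(len(p))]@R
    return o+d*((z-o[2])/d[:,2:])
def proj(c,P):
    E=np.array(c['extrinsics']); X=np.atleast_2d(P)@E[:3,:3].T+E[:3,3]; X=X*[1,-1,-1]
    K=np.array([[c['fx'],0,c['cx']],[0,c['fy'],c['cy']],[0,0,1.]])
    return cv2.projectPoints(X,np.zeros(3),np.zeros(3),K,np.array([c['k1'],0,0,0,0]))[0][:,0]
def blobs(mask,amin=150):
    return [k for k in cv2.findContours(mask.astype(np.uint8),cv2.RETR_EXTERNAL,cv2.CHAIN_APPROX_NONE)[0] if cv2.contourArea(k)>amin]
def rect(P):
    (a,b),(w,h),ang=cv2.minAreaRect(np.float32(P[:,:2]*1000))
    if w<h: w,h,ang=h,w,ang+90
    return np.round([a,b,w,h,(ang+90)%180-90],1)
def white(im):
    v=cv2.cvtColor(im,cv2.COLOR_RGB2HSV); return (v[...,2]>165)&(v[...,1]<40)
def navy(im):
    a=im.astype(int); return (a[...,2]>a[...,0]+35)&(a[...,2]>a[...,1]+25)
def shot(n,f=None):
    c=imaging.calibration(n); im=imaging.read_camera(n)
    if f: cv2.imwrite('pics/'+f,im[:,:,::-1])
    return c,im
E
python3 - <<'E'
from h import *
c,im=shot('top')
for nm,m in (('w',white(im)),('n',navy(im))):
    for k in blobs(m):
        x,y,w,h=cv2.boundingRect(k)
        if y<110 or y>400: continue
        print(nm,(x+w//2,y+h//2),[list(rect(cast(c,k,z))) for z in (.01,.052,.06)])
big=cv2.resize(im[220:365,130:270],None,fx=5,fy=4.1,interpolation=cv2.INTER_CUBIC)
big2=cv2.resize(im[200:310,285:440],None,fx=5,fy=5,interpolation=cv2.INTER_CUBIC)
cv2.imwrite('pics/lidcrop.png',big[:,:,::-1]);cv2.imwrite('pics/boxcrop.png',big2[:,:,::-1])
E
```

```text
w (234, 337) [[np.float64(357.6), np.float64(225.4), np.float64(92.7), np.float64(36.0), np.float64(45.5)], [np.float64(356.2), np.float64(217.6), np.float64(89.8), np.float64(34.8), np.float64(45.5)], [np.float64(355.9), np.float64(216.1), np.float64(89.2), np.float64(34.6), np.float64(45.5)]]
w (171, 288) [[np.float64(479.1), np.float64(385.5), np.float64(177.4), np.float64(66.6), np.float64(15.1)], [np.float64(473.9), np.float64(372.6), np.float64(171.8), np.float64(64.5), np.float64(15.1)], [np.float64(472.9), np.float64(370.1), np.float64(170.7), np.float64(64.1), np.float64(15.1)]]
w (493, 287) [[np.float64(468.1), np.float64(-407.6), np.float64(213.9), np.float64(30.2), np.float64(5.1)], [np.float64(463.3), np.float64(-395.5), np.float64(207.1), np.float64(29.2), np.float64(5.1)], [np.float64(462.4), np.float64(-393.1), np.float64(205.8), np.float64(29.0), np.float64(5.1)]]
w (233, 270) [[np.float64(521.2), np.float64(230.0), np.float64(139.2), np.float64(53.6), np.float64(5.3)], [np.float64(514.7), np.float64(222.0), np.float64(134.8), np.float64(51.9), np.float64(5.3)], [np.
[... 585 characters left out ...]
loat64(-10.7)], [np.float64(729.2), np.float64(-135.9), np.float64(93.6), np.float64(80.7), np.float64(-10.7)]]
n (322, 252) [[np.float64(563.0), np.float64(8.5), np.float64(176.3), np.float64(88.5), np.float64(7.1)], [np.float64(555.1), np.float64(7.5), np.float64(170.8), np.float64(85.7), np.float64(7.1)], [np.float64(553.6), np.float64(7.3), np.float64(169.7), np.float64(85.2), np.float64(7.1)]]
n (156, 174) [[np.float64(778.9), np.float64(438.1), np.float64(174.1), np.float64(87.5), np.float64(69.0)], [np.float64(764.3), np.float64(423.5), np.float64(168.7), np.float64(84.8), np.float64(69.0)], [np.float64(761.5), np.float64(420.8), np.float64(167.6), np.float64(84.3), np.float64(69.0)]]
```

View pics/lidcrop.png

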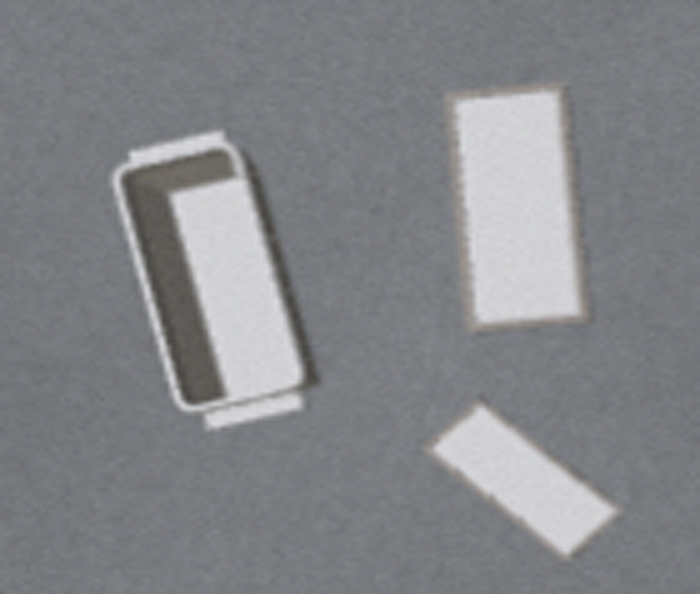

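View pics/boxcrop.png

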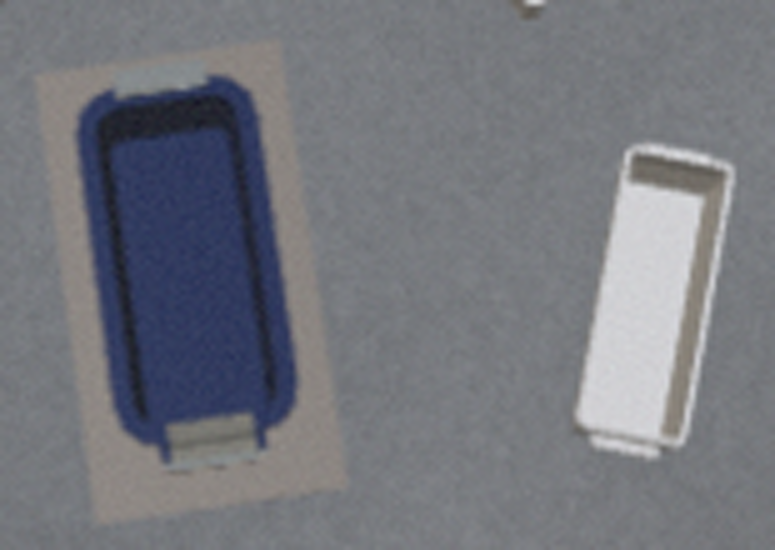

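The lid candidates are the white plates at (233,270), about 148x62, and (234,337), about 90x36. The larger one, at (233,270), is the one meant. The middle tub is at (172,288) and the small white tub at (416,260); the orange look-alike at (410,342) stays put. The box is at (322,253), with its lip on the far side (320,218) and its latch on the robot side (327,288).

```bash
cat >> h.py <<'E'
def yang():  # world angle of tool y, deg
    w,x,y,z=bot.get_obs()['tool_rot']; return np.degrees(np.arctan2(1-2*(x*x+z*z),2*(x*y-w*z)))
def go(p,ya):
    """turn (deg) then shift (cm) in tool axes to reach p (mm) with tool y at ya"""
    o=bot.get_obs(); t=-((ya-yang()+90)%180-90); a=np.radians(yang()-t)
    d=np.float64(p)/10-np.float64(o['eef_pos'])*100
    ey=np.array([np.cos(a),np.sin(a)]); ex=np.array([-ey[1],ey[0]])
    print('turn',round(t,1),'shift cm',np.round([d[:2]@ex,d[:2]@ey,-d[2]],2), 'ex',np.round(ex,3))
E
python3 - <<'E'
from h import *
o=bot.get_obs(); w,x,y,z=o['tool_rot']
print('ex should be',1-2*(y*y+z*z),2*(x*y+w*z)); print(yang())
go([429.5,358,230],105.1)
E
```

```text
ex should be -0.9565699824903795 0.2915027628415119
73.05204690541932
turn -32.0 shift cm [-15.   -33.8    0.05] ex [-0.965 -0.261]
```

Call:
carry_out(targets=[[0,0,0,-8,1],[0,0,0,-8,1],[0,0,0,-8,1],[0,0,0,-8,1],[-1.87,-4.22,0,0,1],[-1.87,-4.22,0,0,1],[-1.87,-4.22,0,0,1],[-1.87,-4.22,0,0,1],[-1.87,-4.22,0,0,1],[-1.87,-4.22,0,0,1],[-1.87,-4.22,0,0,1],[-1.87,-4.22,0,0,1]], force=20)

```text
t: 1.35
eef_pos: [0.4297, 0.3567, 0.2312]
tool_rot: [-0.0, -0.131, 0.991, -0.0]
contact_force: [0.2, 0.1, -0.2]
gripper_width: 1.0
grasp_force: 0.0
```

Run:
```python
from h import *
c,im=shot('wrist','w1.png'); go([429.5,358,230],105.1)
c2=imaging.calibration('wrist'); print(np.round(c['extrinsics'],3),c['fx'],c['k1'])
R=np.array(c['extrinsics'])[:3,:3];print(-R.T@np.array(c['extrinsics'])[:3,3])
for k in blobs(white(im),800): print([list(map(float,rect(cast(c,k,z)))) for z in (.05,.06)], cv2.boundingRect(k))
```

```text
turn -0.7 shift cm [0.38 1.08 0.13] ex [-0.965 -0.261]
[[-0.259  0.966  0.    -0.234]
 [-0.932 -0.25  -0.261  0.523]
 [-0.252 -0.068  0.965 -0.246]
 [ 0.     0.     0.     1.   ]] 413.3686598508457 0.015729505147451868
[0.36526726 0.34000565 0.37400243]
[[504.9, 243.1, 120.1, 44.1, 5.2], [500.6, 246.0, 116.4, 42.7, 5.2]] (130, 191, 64, 138)
[[462.3, 364.3, 116.3, 56.6, 15.0], [459.3, 363.6, 112.7, 54.8, 15.0]] (280, 184, 73, 137)
[[359.1, 240.3, 80.4, 28.6, 46.5], [359.3, 243.3, 77.9, 27.7, 46.5]] (140, 22, 96, 120)
```

View pics/w1.png

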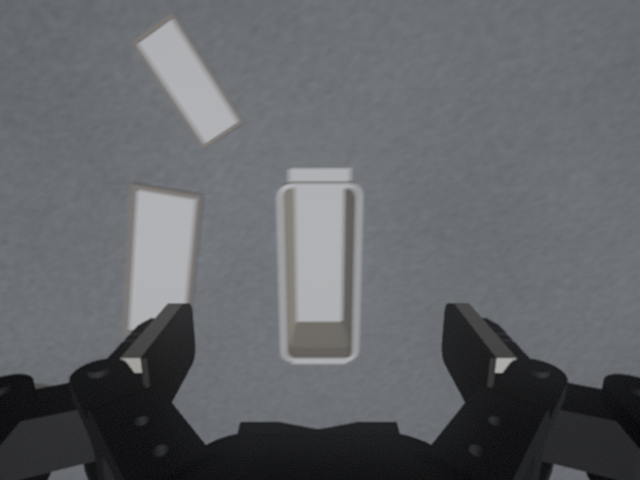

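The wrist view shows the middle tub's rim at columns 277–363, rows 183–363, with its near tongue at (320,175). It lies well aligned with the tool.

Run:
```python
from h import *
c=imaging.calibration('wrist')
P=cast(c,[(277,190),(363,190),(281,355),(359,355),(320,183),(320,363)],.060)*1000
print(np.round(P,1)); C=(P[4]+P[5])/2; L=P[5]-P[4]; print(C,np.hypot(*L[:2]),np.degrees(np.arctan2(L[1],L[0])))
a=np.radians(15.1); u=np.array([np.cos(a),np.sin(a)])
W=(P[:4,:2]-C[:2])@np.array([-u[1],u[0]]); print(W)
ctr=C[:2]+W.mean()*np.array([-u[1],u[0]])
g=ctr-45*u; print(ctr,g); go([*g,60],105.1)
```

```text
[[423.4 312.7  60. ]
 [407.  376.1  60. ]
 [559.8 347.5  60. ]
 [543.1 411.7  60. ]
 [410.  343.1  60. ]
 [558.9 381.5  60. ]]
[484.46714845 362.31065999  60.        ] 153.73836510336423 14.464201526901931
[-31.96049985  33.51390317 -33.93913088  32.36817455]
[484.46829161 362.30642325] [441.02202322 350.58372036]
turn -0.7 shift cm [-0.54  0.06 17.13] ex [-0.965 -0.261]
```

```bash
cat >> h.py <<'E'
def tub(c,im,half,z,dark=145):
    """rim centre line: outer blob in wrist picture around column 320"""
    g=cv2.cvtColor(im,cv2.COLOR_RGB2GRAY); return blobs(g>dark,800)
E
python3 - <<'E'
from h import *
print(bot.get_obs()['eef_pos'],bot.get_obs()['joint_vel'].__abs__().max() if hasattr(bot.get_obs()['joint_vel'],'max') else '')
c,im=shot('wrist')
g=cv2.cvtColor(im,cv2.COLOR_RGB2GRAY)
for r in (200,230,260,290,330): print(r,[int(i) for i in np.where(np.abs(np.diff(g[r,230:420].astype(int)))>18)[0]+230])
print([int(i) for i in np.where(np.abs(np.diff(g[120:420,320].astype(int)))>15)[0]+120])
E
```

```text
[0.43599086 0.34855955 0.2312583 ] 0.16223328896455264
200 [292, 293, 297, 298, 308, 357, 358, 371, 372, 377]
230 [293, 294, 298, 299, 356, 357, 358, 370, 371, 372, 376]
260 [294, 295, 299, 309, 356, 357, 370, 371, 375]
290 [295, 300, 309, 355, 356, 357, 369, 370, 374, 375]
330 [296, 300, 301, 368, 369, 373, 374]
[160, 161, 173, 174, 176, 315, 316, 351, 352, 357, 358]
```

Call:
carry_out(targets=[[0,0,0,-0.7,1],[0,0,0,0,1],[0,0,0,0,1]])

```text
t: 1.75
eef_pos: [0.4277, 0.36, 0.2312]
tool_rot: [-0.0, -0.138, 0.99, 0.0]
contact_force: [-0.1, -0.4, 0.2]
gripper_width: 1.002
grasp_force: 0.0
```

```bash
cat >> h.py <<'E'
def rim(z,rows,cmid,vert,ang,thr=18,lo=200,hi=440):
    """wrist edges -> outer rim centre in mm (plane z m), width, length"""
    c,im=shot('wrist'); g=cv2.cvtColor(im,cv2.COLOR_RGB2GRAY).astype(int); w=[]
    u=np.array([np.cos(np.radians(ang)),np.sin(np.radians(ang))]); n=np.array([-u[1],u[0]])
    for r in rows:
        i=np.where(np.abs(np.diff(g[r,lo:hi]))>thr)[0]+lo+.5
        P=cast(c,[(i[0],r),(i[-1],r)],z)[:,:2]*1000@n; w.append(P)
    w=np.array(w); print('edges n',np.round(w,1).tolist())
    i=np.where(np.abs(np.diff(g[vert[0]:vert[1],cmid]))>15)[0]+vert[0]; print('vert',i.tolist())
    for v in i: print(v, np.round(cast(c,[(cmid,v+.5)],z)[0,:2]*1000@u,1))
    return c,im,u,n,w.mean()
E
python3 - <<'E'
from h import *
print(bot.get_obs()['eef_pos'],np.abs(bot.get_obs()['joint_vel']).max(),yang())
c,im,u,n,m=rim(.060,(200,230,260,290,330),330,(120,420),15.1); print(m,m*n,u)
o=np.array(bot.get_obs()['eef_pos'][:2])*1000; print('tcp u,n',o@u,o@n)
E
```

```text
[0.42766215 0.36003051 0.23115185] 0.005549852625196964 105.91940060765188
edges n [[203.3, 268.4], [203.8, 268.6], [203.4, 268.8], [203.1, 268.1], [203.5, 268.6]]
vert [167, 168, 181, 183, 321, 322, 357, 358, 363, 364]
167 468.1
168 468.8
181 478.6
183 480.1
321 594.5
322 595.4
357 627.9
358 628.9
363 633.7
364 634.6
235.95390567702893 [-61.46705626 227.80703808] [0.96547263 0.26050451]
tcp u,n 506.74105387047774 236.0514036694798
```

Call:
carry_out(targets=[[0,0,4,0.8,1],[0,0,4.5,0,1],[0,0,4.5,0,1],[0,0,4,0,1],[0,0,2.1,0,1],[0,0,0,0,1],[0,0,0,0,-1],[0,0,0,0,-1],[0,0,0,0,-1],[0,0,0,0,-1],[0,0,0,0,-1],[0,0,0,0,-1]], force=20)

```text
t: 3.0
eef_pos: [0.4296, 0.3596, 0.0418]
tool_rot: [0.001, -0.13, 0.991, 0.001]
contact_force: [-1.5, -0.6, 6.8]
gripper_width: 0.741
grasp_force: 23.1
```

Call:
carry_out(targets=[[0,0,-1,0,-1],[0,0,-1,0,-1],[0,0,-1,0,-1],[0,0,-1,0,-1],[0,0,-1,0,-1],[0,0,-1,0,-1],[0,0,0,0,-1],[0,0,0,0,-1]])

```text
t: 3.8
eef_pos: [0.4289, 0.3586, 0.1005]
tool_rot: [0.0, -0.13, 0.991, 0.0]
contact_force: [-0.4, -0.3, -1.7]
gripper_width: 0.742
grasp_force: 22.6
```

Run:
```python
from h import *
print(bot.get_obs()['eef_pos'],yang(),bot.get_obs()['torque'])
c,im=shot('wrist'); c2,i2=shot('scene')
x=cv2.resize(i2[90:230,330:500],(480,395)); y=cv2.resize(im,(527,395))[:,120:440]
cv2.imwrite('pics/g1.png',np.hstack([x,y])[:,:,::-1])
```

```text
[0.42893174 0.35860493 0.10051928] 104.95794636346469 [-0.06058443  0.06043872  0.03244368]
```

View pics/g1.png

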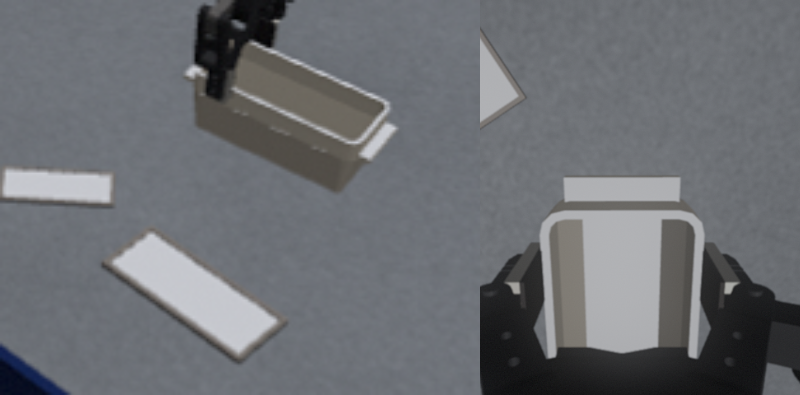

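```bash
cat >> h.py <<'E'
def onplane(c,uv,p0,nv):
    """ray of one pixel met with the vertical plane through p0 (mm) with normal nv"""
    A=cast(c,[uv],0.)[0]*1000; B=cast(c,[uv],.2)[0]*1000; d=B-A
    return A+d*(((np.float64(p0)-A[:2])@nv)/(d[:2]@nv))
E
python3 - <<'E'
from h import *
p=np.array(bot.get_obs()['eef_pos'])*1000; a=np.radians(yang()-90); u=np.array([np.cos(a),np.sin(a)]); n=np.array([-u[1],u[0]])
c=imaging.calibration('scene'); s=170/480
for nm,q in (('far rim mid outer',(374,119)),('far tongue tip mid',(386,143)),('base far mid?',(350,178))):
    P=onplane(c,(330+q[0]*s,90+q[1]*s),p[:2],n); print(nm,np.round([(P[:2]-p[:2])@u,P[2]-p[2]],1),np.round(P,1))
cw=imaging.calibration('wrist'); f=640/527
for nm,q in (('near tongue tip',(622,177)),('near rim outer',(622,211))):
    P=onplane(cw,((q[0]-480+120)*f,q[1]*480/395),p[:2],n); print(nm,np.round([(P[:2]-p[:2])@u,P[2]-p[2]],1))
E
```

```text
far rim mid outer [123.6  24.1] [548.  390.1 123.9]
far tongue tip mid [138.3   6.7] [562.2 393.9 106.6]
base far mid? [117.1 -43.5] [541.7 388.4  56.4]
near tongue tip [  7175.1 -35177.3]
near rim outer [ 1930.4 -6265.4]
```

The near tongue and rim show no droop: the grip holds the tub level even off-centre. So I'll tip it by pressing its -x end base on top of the fixed lip, which needs a grip nearer the far end. First I'll put it down, take a close measurement of the box, and regrip.

Call:
carry_out(targets=[[0,0,2,0,-1],[0,0,2,0,-1],[0,0,1.6,0,-1],[0,0,0.2,0,-1],[0,0,0,0,-1],[0,0,0,0,1],[0,0,0,0,1],[0,0,0,0,1],[0,0,-5,0,1],[0,0,-5,0,1],[0,0,-5,0,1],[0,0,-5,0,1]])

```text
t: 5.1
eef_pos: [0.4287, 0.3583, 0.2446]
tool_rot: [0.0, -0.13, 0.992, 0.0]
contact_force: [0.9, 0.6, -0.0]
gripper_width: 1.004
grasp_force: 0.0
```

Run:
```python
from h import *
print(bot.get_obs()['eef_pos'],yang(), bot.get_obs()['q'])
go([560,60,240],97.1)
```

```text
[0.42870734 0.3582567  0.24459612] 104.94736203509483 [-0.81946004  0.27314452  0.01419492  1.82381274 -0.00444709  1.04417262
  1.02811896]
turn 7.8 shift cm [ -9.34 -31.22   0.46] ex [-0.992 -0.124]
```

Call:
carry_out(targets=[[0,0,0,7.8,1],[-1.34,-4.46,0,0,1],[-1.34,-4.46,0,0,1],[-1.34,-4.46,0,0,1],[-1.34,-4.46,0,0,1],[-1.34,-4.46,0,0,1],[-1.34,-4.46,0,0,1],[-1.34,-4.46,0,0,1],[0,0,0,0,1],[0,0,0,0,1],[0,0,0,0,1],[0,0,0,0,1]])

```text
t: 6.3
eef_pos: [0.5604, 0.0622, 0.2422]
tool_rot: [-0.0, -0.064, 0.998, 0.0]
contact_force: [-0.1, -0.1, 0.1]
gripper_width: 1.001
grasp_force: 0.0
```

Run:
```python
from h import *
print(bot.get_obs()['eef_pos'],yang(),np.abs(bot.get_obs()['joint_vel']).max())
c,im=shot('wrist','wbox.png')
import pickle; pickle.dump((c,im),open('wbox.pkl','wb'))
```

```text
[0.56035373 0.06223779 0.24224921] 97.31281093068745 0.006281911272732287
```

View pics/wbox.png

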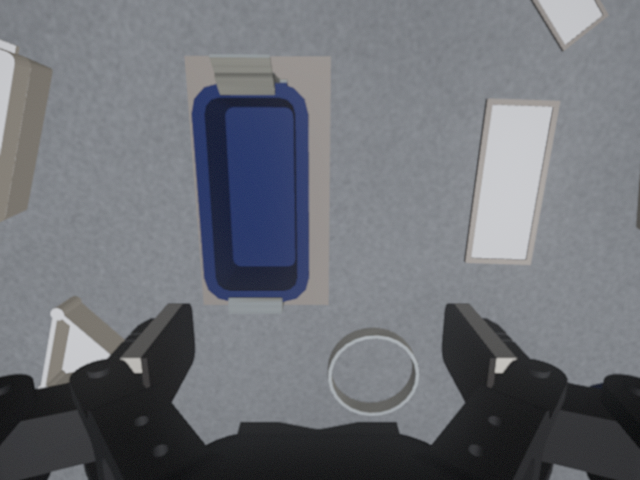

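The box rim spans columns 193–308, rows 84–302, with the latch at the top (244,75) and the lip at the bottom (256,305). The lid is at columns 467–559, rows 98–265.

Run:
```python
from h import *
import pickle; c,im=pickle.load(open('wbox.pkl','rb'))
m=navy(im); k=max(blobs(m),key=cv2.contourArea)
cl=cv2.morphologyEx(m.astype(np.uint8),cv2.MORPH_OPEN,np.ones((5,5)))
for z in (.056,.060):
    L=[];R=[]
    for r in range(115,275,4):
        i=np.where(cl[r,150:350])[0]+150; L.append(cast(c,[(i[0]-.5,r)],z)[0]*1e3); R.append(cast(c,[(i[-1]+.5,r)],z)[0]*1e3)
    L,R=np.array(L),np.array(R)
    fits=[np.polyfit(Q[:,0],Q[:,1],1) for Q in (L,R)]
    angs=[np.degrees(np.arctan(f[0])) for f in fits]; a=np.radians(np.mean(angs)); u=np.array([np.cos(a),np.sin(a)]);n=np.array([-u[1],u[0]])
    print(z,'angs',angs,'n edges',(L[:,:2]@n).mean(),(R[:,:2]@n).mean(),'width',abs((R-L)[:,:2]@n).mean())
    col=[j for j in range(200,212)]+[j for j in range(288,300)]
    rr=[(j,np.where(cl[60:330,j])[0]+60) for j in (222,285,250)]
    for j,i in rr: print(j,i[0],i[-1],np.round(cast(c,[(j,i[0]-.5),(j,i[-1]+.5)],z)[:,:2]*1e3@u,1))
    k2=max(blobs(cl),key=cv2.contourArea); print(rect(cast(c,k2,z)))
P=cast(c,[(488,98),(559,100),(531,265),(466,263)],.010)*1e3
print('lid',rect(P),P.mean(0))
P=cast(c,[(187,57),(330,57),(328,305),(204,305)],.003)*1e3; print('mat',rect(P),P[:,:2]@u)
print('ring',(cast(c,[(373,367)],.018)*1e3).round())
g=cv2.cvtColor(im,cv2.COLOR_RGB2GRAY).astype(int); print(g[285:325,256].tolist(), im[300:316,256].tolist())
for j in (254,256,258): print(np.round(cast(c,[(j,297.5),(j,313.5)],.069)[:,:2]*1e3@u,1),np.round(cast(c,[(j,297.5),(j,313.5)],.073)[:,:2]*1e3@u,1))
```

```text
0.056 angs [np.float64(7.316098238834417), np.float64(6.880369561765234)] n edges -102.87911295670702 -15.285268053486003 width 87.59384490322101
222 288 298 [627.7 637.7]
285 83 299 [464.1 638.6]
250 107 296 [481.2 635.9]
[547.2  15.4 126.9  53.    7.2]
0.06 angs [np.float64(7.31609823883442), np.float64(6.880369561765225)] n edges -101.71721623798487 -15.188277362111176 width 86.52893887587369
222 288 298 [626.1 636. ]
285 83 299 [464.5 636.8]
250 107 296 [481.4 634.2]
[546.6  15.8 125.3  52.4   7.2]
lid [5.220619e+05 2.335938e+05 1.487283e+05 6.178630e+04 5.500000e+00] [522.08427884 233.30566327  10.        ]
mat [5.558822e+05 1.019210e+04 2.287982e+05 1.237262e+05 7.200000e+00] [438.96424927 438.36675068 667.16457381 667.39561758]
ring [[716. 138.  18.]]
[42, 41, 41, 42, 41, 47, 58, 63, 64, 64, 63, 67, 89, 122, 136, 140, 144, 147, 149, 150, 148, 147, 148, 150, 150, 150, 147, 144, 143, 140, 139, 138, 137, 136, 136, 136, 137, 137, 136, 138] [[137, 141, 141], [141, 145, 147], [143, 148, 150], [144, 150, 154], [145, 151, 154], [144, 149, 153], [142, 148, 152], [144, 150, 152], [145, 151, 154], [145, 151, 154], [145, 151, 154], [143, 148, 152], [140, 145, 148], [139, 144, 148], [137, 141, 146], [136, 140, 144]]
[631.3 645.5] [629.6 643.7]
[631.2 645.5] [629.6 643.7]
[631.2 645.5] [629.5 643.7]
```

Run:
```python
from h import *
go([504.2,379.5,242],105.1)
```

```text
turn -7.8 shift cm [-2.84e+00  3.21e+01  3.00e-02] ex [-0.965 -0.261]
```

Call:
carry_out(targets=[[0,0,0,-7.8,1],[-0.4,4.6,0,0,1],[-0.4,4.6,0,0,1],[-0.4,4.6,0,0,1],[-0.4,4.6,0,0,1],[-0.4,4.6,0,0,1],[-0.4,4.6,0,0,1],[-0.4,4.5,2,0,1],[0,0,3,0,1],[0,0,2,0,1],[0,0,0,0,1],[0,0,0,0,1]])

```text
t: 7.55
eef_pos: [0.5048, 0.3782, 0.1727]
tool_rot: [-0.0, -0.13, 0.991, -0.0]
contact_force: [-0.4, 0.0, 0.5]
gripper_width: 1.001
grasp_force: 0.0
```

Run:
```python
from h import *
go([504.2,379.5,40],105.1)
print(np.abs(bot.get_obs()['joint_vel']).max())
c,im,u,n,m=rim(.060,(280,300,330),330,(150,470),15.1,lo=240); o=np.array(bot.get_obs()['eef_pos'][:2])*1000; print('tcp u,n',o@u,o@n,m)
```

```text
turn -0.1 shift cm [ 0.02  0.14 13.27] ex [-0.965 -0.261]
0.023457336422222343Traceback (most recent call last):
  File "<stdin>", line 4, in <module>
  File "h.py", line 44, in rim
    P=cast(c,[(i[0],r),(i[-1],r)],z)[:,:2]*1000@n; w.append(P)
               ~^^^
IndexError: index 0 is out of bounds for axis 0 with size 0
```

Run:
```python
from h import *
c,im=shot('wrist'); g=cv2.cvtColor(im,cv2.COLOR_RGB2GRAY).astype(int)
u=np.array([np.cos(np.radians(15.1)),np.sin(np.radians(15.1))]);n=np.array([-u[1],u[0]]);C=np.array([475.2,371.7])
print(proj(c,[[*(C+a*u+b*n)/1000,.06] if 0 else [*((C+a*u+b*n)/1000),.06] for a,b in ((-76,-32),(-76,32),(76,-32),(76,32))]).round())
for r in (60,100,150,200,260,330): print(r,[int(i) for i in np.where(np.abs(np.diff(g[r,200:450]))>15)[0]+200])
print([int(i) for i in np.where(np.abs(np.diff(g[:400,330]))>15)[0]])
```

```text
[[263.  55.]
 [375.  54.]
 [272. 301.]
 [367. 301.]]
60 [265, 266, 370, 371]
100 [263, 264, 269, 270, 286, 287, 348, 349, 350, 365, 366, 367, 372, 373, 374]
150 [264, 265, 271, 272, 287, 288, 347, 348, 349, 364, 365, 366, 371]
200 [266, 267, 272, 273, 288, 289, 346, 347, 348, 362, 363, 364, 369, 370]
260 [268, 269, 274, 275, 346, 347, 361, 362, 367, 368]
330 [441, 442, 443]
[37, 38, 59, 60, 81, 82, 259, 260, 294, 295, 305, 306]
```

Call:
carry_out(targets=[[0,0.1,4.3,0,1],[0,0,4.5,0,1],[0,0,3,0,1],[0,0,1.5,0,1],[0,0,0,0,1],[0,0,0,0,-1],[0,0,0,0,-1],[0,0,0,0,-1],[0,0,0,0,-1],[0,0,0,0,-1],[0,0,0,0,-1]], force=20)

```text
t: 8.75
eef_pos: [0.5064, 0.3799, 0.0417]
tool_rot: [0.002, -0.13, 0.992, 0.001]
contact_force: [-0.6, -0.3, 7.4]
gripper_width: 0.741
grasp_force: 22.7
```

Run:
```python
from h import *
print(bot.get_obs()['eef_pos'],yang())
# box frame: u0=551.7,n0=-59.2 yaw 7.1 ; staging: tub origin at box x=126 -> tcp at +27.5
a=np.radians(7.1);u=np.array([np.cos(a),np.sin(a)]);n=np.array([-u[1],u[0]]);B=551.7*u-59.2*n
print(B); go([*(B+(126+27.5)*u),140],97.1)
```

```text
[0.50638323 0.37985653 0.04169931] 104.93413025807293
[554.78673755   9.44488399]
turn 7.8 shift cm [-15.57 -37.36  -9.83] ex [-0.992 -0.124]
```

Call:
carry_out(targets=[[0,0,-2,0,-1],[0,0,-4,0,-1],[0,0,-5,7.8,-1],[-1.73,-4.15,0,0,-1],[-1.73,-4.15,0,0,-1],[-1.73,-4.15,0,0,-1],[-1.73,-4.15,0,0,-1],[-1.73,-4.15,0,0,-1],[-1.73,-4.15,0,0,-1],[-1.73,-4.15,0,0,-1],[-1.73,-4.15,0,0,-1],[-1.73,-4.15,0,0,-1]], force=25)

```text
t: 9.95
eef_pos: [0.7066, 0.026, 0.1501]
tool_rot: [0.0, -0.062, 0.998, 0.0]
contact_force: [-0.5, -0.7, -1.3]
gripper_width: 0.741
grasp_force: 29.6
```

Call:
carry_out(targets=[[0,0,0,0,-1],[0,0,0,0,-1],[0,0,0,0,-1]])

```text
t: 10.25
eef_pos: [0.7053, 0.0294, 0.1495]
tool_rot: [-0.0, -0.063, 0.998, 0.001]
contact_force: [-0.1, -0.3, -1.7]
gripper_width: 0.744
grasp_force: 29.6
```

```bash
cat >> h.py <<'E'
_a=np.radians(7.1);BU=np.array([np.cos(_a),np.sin(_a)]);BN=np.array([-BU[1],BU[0]]);B=np.array([554.8,9.4])
def inbox():
    o=np.array(bot.get_obs()['eef_pos'])*1000; d=o[:2]-B; print('tcp in box',np.round([d@BU,d@BN,o[2]],1),'yaw',round(yang(),2),'F',np.round(bot.get_obs()['contact_force'],1),'w',bot.get_obs()['gripper_width'],'t',bot.get_obs()['t'])
E
python3 -c "
from h import *
inbox(); go([*(B+(153.5)*BU),140],97.1)"
```

```text
tcp in box [151.9   1.2 149.5] yaw 97.24 F [-0.1 -0.3 -1.7] w 0.7440099938495962 t 10.25
turn 0.1 shift cm [-0.16 -0.12  0.95] ex [-0.992 -0.124]
```

Call:
carry_out(targets=[[0,-0.1,1.2,0,-1],[0,0,1.2,0,-1],[0,0,1,0,-1],[-0.05,0,0.3,0,-1],[-0.1,0,0.3,0,-1],[-0.1,0,0.3,0,-1],[-0.1,0,0.3,0,-1],[0,0,0,0,-1]])

```text
t: 11.05
eef_pos: [0.7108, 0.0274, 0.1042]
tool_rot: [0.001, -0.062, 0.998, 0.0]
contact_force: [1.6, 1.3, 5.4]
gripper_width: 0.745
grasp_force: 30.4
```

Call:
carry_out(targets=[[-0.12,0,0.35,0,-1],[-0.12,0,0.35,0,-1],[-0.12,0,0.35,0,-1],[-0.12,0,0.35,0,-1],[-0.12,0,0.35,0,-1],[-0.12,0,0.35,0,-1],[0,0,0,0,-1],[0,0,0,0,-1]])

```text
t: 11.85
eef_pos: [0.7214, 0.0285, 0.0853]
tool_rot: [0.005, -0.062, 0.998, 0.0]
contact_force: [7.6, 0.8, 5.7]
gripper_width: 0.741
grasp_force: 32.3
```

Run:
```python
from h import *
inbox(); c,im=shot('scene'); w,iw=shot('wrist')
x=cv2.resize(im[200:330,300:460],(490,398),interpolation=cv2.INTER_CUBIC); y=cv2.resize(iw,(530,398))[:,110:420]
cv2.imwrite('pics/tilt.png',np.hstack([x,y])[:,:,::-1])
```

```text
tcp in box [167.7  -1.6  85.3] yaw 97.17 F [7.6 0.8 5.7] w 0.7412952734147893 t 11.85
```

View pics/tilt.png

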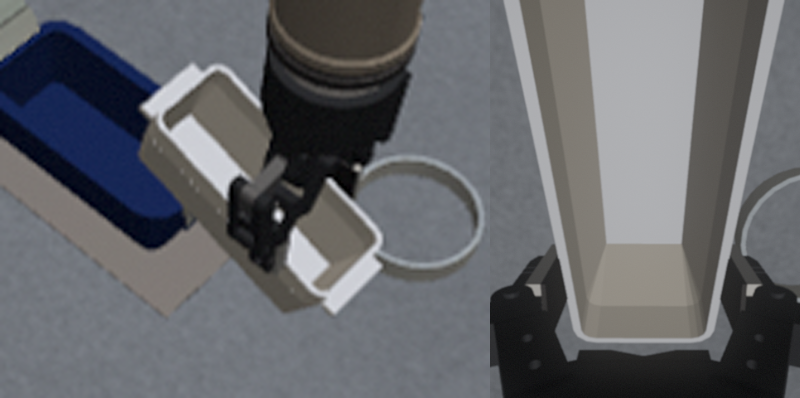

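The tub is clearly tipped, with its far end low: far tongue at crop (359,285) and near tongue at (167,86). The gripper clears the egg ring. Next I'll measure the angle.

Run:
```python
from h import *
c=imaging.calibration('scene'); s=160/490
p=np.array(bot.get_obs()['eef_pos'])*1000
Q={}
for nm,q in (('near rim',(190,89)),('far rim',(354,266)),('near tong',(167,87)),('far tong',(360,286))):
    P=onplane(c,(300+q[0]*s,200+q[1]*s),p[:2],BN); Q[nm]=np.array([(P[:2]-B)@BU,P[2]]); print(nm,Q[nm].round(1))
for a,b in (('near rim','far rim'),('near tong','far tong')):
    d=Q[b]-Q[a]; print(np.hypot(*d),np.degrees(np.arctan2(-d[1],d[0])), (Q[a]+Q[b])/2)
```

```text
near rim [ 73.  146.2]
far rim [208.7  94.3]
near tong [ 55.2 132.7]
far tong [216.   79.8]
145.36700198557097 20.931117673226538 [140.85855195 120.24300685]
169.26777045825096 18.235038500507265 [135.60160326 106.25947313]
```

Call:
carry_out(targets=[[-0.1,0,0.3,0,-1],[-0.1,0,0.3,0,-1],[-0.1,0,0.3,0,-1],[0,0,0,0,-1],[0,0,-2,0,-1],[0,0,-4,0,-1],[0,0,-4,0,-1],[0,0,0,0,-1],[0,0,0,0,-1]])

```text
t: 12.85
eef_pos: [0.72, 0.0279, 0.1741]
tool_rot: [0.001, -0.062, 0.998, -0.0]
contact_force: [-1.1, 0.4, -1.7]
gripper_width: 0.745
grasp_force: 32.5
```

Run:
```python
from h import *
inbox(); c,im=shot('scene')
cv2.imwrite('pics/tilt2.png',cv2.resize(im[120:300,280:520],(800,600),interpolation=cv2.INTER_CUBIC)[:,:,::-1])
```

```text
tcp in box [166.2  -2.  174.1] yaw 97.13 F [-1.1  0.4 -1.7] w 0.7449187020013406 t 12.85
```

View pics/tilt2.png

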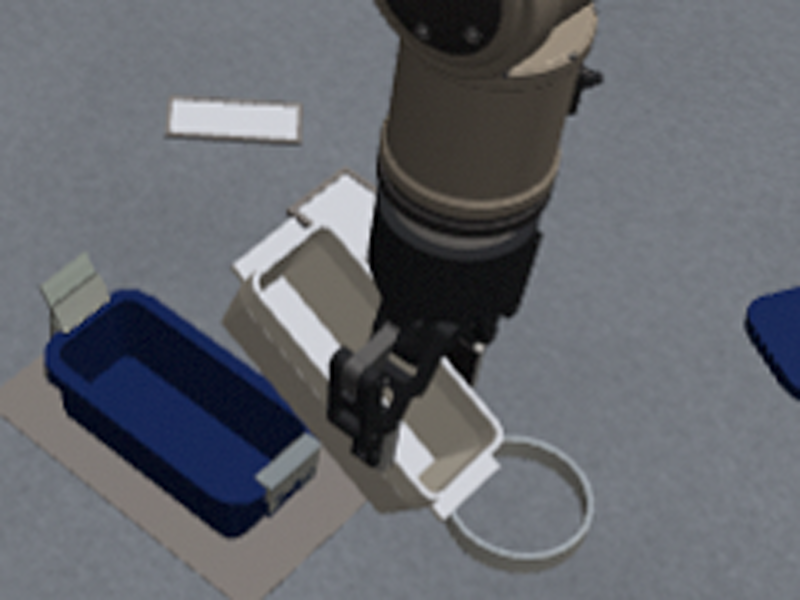

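The tub holds its tilt in the air: near tongue at crop (267,243), far tongue at (472,489).

Run:
```python
from h import *
c=imaging.calibration('scene'); s=.3
p=np.array(bot.get_obs()['eef_pos'])*1000; t=np.array([(p[:2]-B)@BU,p[2]])
Q={}
for nm,q in (('near rim',(287,256)),('far rim',(466,466)),('near tong',(267,243)),('far tong',(472,489))):
    P=onplane(c,(280+q[0]*s,120+q[1]*s),p[:2],BN); Q[nm]=np.array([(P[:2]-B)@BU,P[2]]); print(nm,(Q[nm]-t).round(1))
for a,b in (('near rim','far rim'),('near tong','far tong')):
    d=Q[b]-Q[a]; print(np.hypot(*d),np.degrees(np.arctan2(-d[1],d[0])))
for th in (22,25):
    k=np.radians(th); f=lambda x,z:((x-28)*np.cos(k)+(z-54)*np.sin(k),-(x-28)*np.sin(k)+(z-54)*np.cos(k)+12.3)
    print(th,[np.round(f(*q),1) for q in ((-76,60),(76,60),(-86,46.5),(86,46.5),(86,42))])
```

```text
near rim [-90.7  64.9]
far rim [38.4  2.6]
near tong [-104.5   64.3]
far tong [ 45.  -11.6]
143.29219189910233 25.75323893698643
167.69629149243423 26.921220756781015
22 [array([-94.2,  56.8]), array([46.8, -0.1]), array([-108.5,   48.1]), array([ 51. , -16.4]), array([ 49.3, -20.6])]
25 [array([-91.7,  61.7]), array([46. , -2.5]), array([-106.5,   53.7]), array([ 49.4, -19. ]), array([ 47.5, -23.1])]
```

Call:
carry_out(targets=[[4.5,0.1,0,0,-1],[4.5,0.1,0,0,-1],[4.6,0,0,0,-1],[0,0,0,0,-1],[0,0,2.5,0,-1],[0,0,2.5,0,-1],[0,0,1.5,0,-1],[0,0,0,0,-1],[0,0,0,0,-1]])

```text
t: 13.8
eef_pos: [0.5844, 0.0132, 0.108]
tool_rot: [-0.0, -0.062, 0.998, -0.0]
contact_force: [1.1, -0.3, -1.1]
gripper_width: 0.739
grasp_force: 32.4
```

```bash
python3 -c "
from h import *
inbox()"
```

```text
tcp in box [2.98e+01 1.00e-01 1.08e+02] yaw 97.15 F [ 1.1 -0.3 -1.1] w 0.7392380666560393 t 13.8
```

Now lower slowly to find the ledge.

Call:
carry_out(targets=[[0,0,0.8,0,-1],[0,0,0.5,0,-1],[0,0,0.3,0,-1],[0,0,0.2,0,-1],[0,0,0,0,-1]])

```text
t: 14.3
eef_pos: [0.5842, 0.0133, 0.0902]
tool_rot: [-0.0, -0.062, 0.998, 0.0]
contact_force: [-0.6, -0.5, -1.4]
gripper_width: 0.742
grasp_force: 32.5
```

Call:
carry_out(targets=[[0,0,0.2,0,-1],[0,0,0.2,0,-1],[0,0,0,0,-1]])

```text
t: 14.6
eef_pos: [0.5842, 0.0133, 0.0861]
tool_rot: [-0.0, -0.062, 0.998, -0.0]
contact_force: [1.2, 0.1, -1.9]
gripper_width: 0.743
grasp_force: 32.5
```

Call:
carry_out(targets=[[0,0,0.2,0,-1],[0,0,0.2,0,-1],[0,0,0,0,-1]])

```text
t: 14.9
eef_pos: [0.5841, 0.0133, 0.082]
tool_rot: [-0.0, -0.062, 0.998, -0.0]
contact_force: [0.9, -0.2, -1.7]
gripper_width: 0.738
grasp_force: 32.5
```

Call:
carry_out(targets=[[0,0,0.15,0,-1],[0,0,0.15,0,-1],[0,0,0,0,-1]])

```text
t: 15.2
eef_pos: [0.5841, 0.0133, 0.0791]
tool_rot: [-0.0, -0.062, 0.998, 0.0]
contact_force: [0.9, 0.3, -1.0]
gripper_width: 0.74
grasp_force: 32.5
```

Call:
carry_out(targets=[[0,0,0.15,0,-1],[0,0,0.15,0,-1],[0,0,0,0,-1]])

```text
t: 15.5
eef_pos: [0.5842, 0.0133, 0.076]
tool_rot: [-0.0, -0.062, 0.998, 0.0]
contact_force: [0.5, 0.2, -1.4]
gripper_width: 0.743
grasp_force: 32.5
```

No contact, because the tongue tip is still over the mouth short of the ledge. I'll gauge the tip height by touching the lip's top (z=69) with it.

Call:
carry_out(targets=[[0,0,-2.4,0,-1],[-1.1,0,0,0,-1],[0,0,0,0,-1],[0,0,0,0,-1]])

```text
t: 15.9
eef_pos: [0.5951, 0.0148, 0.0996]
tool_rot: [-0.0, -0.062, 0.998, 0.0]
contact_force: [-0.8, -0.2, -2.2]
gripper_width: 0.738
grasp_force: 32.5
```

Call:
carry_out(targets=[[0,0,0.2,0,-1],[0,0,0.2,0,-1],[0,0,0.2,0,-1],[0,0,0,0,-1]])

```text
t: 16.3
eef_pos: [0.5947, 0.0146, 0.0936]
tool_rot: [-0.001, -0.062, 0.998, -0.0]
contact_force: [0.5, -0.6, -1.4]
gripper_width: 0.738
grasp_force: 32.5
```

Call:
carry_out(targets=[[0,0,0.15,0,-1],[0,0,0.15,0,-1],[0,0,0,0,-1]])

```text
t: 16.6
eef_pos: [0.5951, 0.0147, 0.0911]
tool_rot: [-0.0, -0.062, 0.998, 0.0]
contact_force: [0.6, 1.3, -0.5]
gripper_width: 0.743
grasp_force: 32.5
```

Call:
carry_out(targets=[[0,0,0.1,0,-1],[0,0,0,0,-1]])

```text
t: 16.8
eef_pos: [0.5952, 0.0147, 0.0902]
tool_rot: [-0.0, -0.062, 0.998, 0.0]
contact_force: [-0.1, 0.0, -0.1]
gripper_width: 0.737
grasp_force: 32.5
```

Call:
carry_out(targets=[[0,0,0.1,0,-1],[0,0,0,0,-1]])

```text
t: 17.0
eef_pos: [0.5952, 0.0147, 0.0892]
tool_rot: [-0.0, -0.062, 0.998, 0.0]
contact_force: [-0.6, 0.4, -1.7]
gripper_width: 0.741
grasp_force: 32.5
```

Call:
carry_out(targets=[[0,0,0.15,0,-1],[0,0,0,0,-1]])

```text
t: 17.2
eef_pos: [0.5953, 0.0147, 0.0878]
tool_rot: [0.0, -0.062, 0.998, 0.0]
contact_force: [-0.5, -0.9, 0.9]
gripper_width: 0.741
grasp_force: 32.7
```

Call:
carry_out(targets=[[0,0,0.15,0,-1],[0,0,0,0,-1]])

```text
t: 17.4
eef_pos: [0.5946, 0.0145, 0.0863]
tool_rot: [-0.001, -0.062, 0.998, 0.0]
contact_force: [-3.2, -0.8, 3.6]
gripper_width: 0.742
grasp_force: 32.9
```

Call:
carry_out(targets=[[0,0,0.15,0,-1],[0,0,0,0,-1]])

```text
t: 17.6
eef_pos: [0.594, 0.0145, 0.0852]
tool_rot: [-0.001, -0.062, 0.998, 0.0]
contact_force: [-7.5, -0.3, 8.9]
gripper_width: 0.737
grasp_force: 33.7
```

The tip touches the lip's top at TCP z≈88, so the ledge contact is at about 75. Next I back off, lower to about 76.3, and slide in.

Call:
carry_out(targets=[[0,0,-1,0,-1],[1.3,0,0,0,-1],[0,0,0,0,-1],[0,0,1.0,0,-1],[0,0,0.7,0,-1],[0,0,0,0,-1],[0,0,0,0,-1]])

```text
t: 18.3
eef_pos: [0.5822, 0.0131, 0.0771]
tool_rot: [-0.001, -0.062, 0.998, -0.0]
contact_force: [-0.2, -0.4, -1.6]
gripper_width: 0.736
grasp_force: 32.4
```

```bash
python3 -c "
from h import *
inbox()"
```

```text
tcp in box [27.7  0.3 77.1] yaw 97.16 F [-0.2 -0.4 -1.6] w 0.7359824904722189 t 18.3
```

Slide toward the lip, watching the force.

Call:
carry_out(targets=[[-0.3,0,0.05,0,-1],[-0.3,0,0,0,-1],[0,0,0,0,-1]])

```text
t: 18.6
eef_pos: [0.5891, 0.014, 0.0775]
tool_rot: [0.001, -0.062, 0.998, 0.0]
contact_force: [-0.1, 0.6, -1.4]
gripper_width: 0.735
grasp_force: 32.4
```

Call:
carry_out(targets=[[-0.2,0,0,0,-1],[-0.2,0,0,0,-1],[0,0,0,0,-1]])

```text
t: 18.9
eef_pos: [0.5926, 0.0144, 0.0774]
tool_rot: [0.0, -0.062, 0.998, 0.0]
contact_force: [-0.4, 0.6, -1.8]
gripper_width: 0.742
grasp_force: 32.4
```

Call:
carry_out(targets=[[-0.2,0,0,0,-1],[-0.1,0,0,0,-1],[0,0,0,0,-1]])

```text
t: 19.2
eef_pos: [0.5954, 0.0147, 0.0773]
tool_rot: [0.0, -0.062, 0.998, 0.0]
contact_force: [0.1, 0.0, -0.6]
gripper_width: 0.745
grasp_force: 32.4
```

Call:
carry_out(targets=[[-0.1,0,0,0,-1],[-0.1,0,0,0,-1],[0,0,0,0,-1]])

```text
t: 19.5
eef_pos: [0.5974, 0.015, 0.0773]
tool_rot: [0.0, -0.062, 0.998, 0.0]
contact_force: [-0.6, 0.6, -1.3]
gripper_width: 0.741
grasp_force: 32.4
```

Call:
carry_out(targets=[[-0.1,0,0,0,-1],[-0.1,0,0,0,-1],[0,0,0,0,-1]])

```text
t: 19.8
eef_pos: [0.5993, 0.0152, 0.0773]
tool_rot: [-0.0, -0.062, 0.998, 0.0]
contact_force: [-0.2, -0.0, -1.5]
gripper_width: 0.745
grasp_force: 32.4
```

```bash
python3 -c "
from h import *
inbox()"
```

```text
tcp in box [44.9  0.3 77.3] yaw 97.15 F [-0.2 -0.  -1.5] w 0.7450649846374829 t 19.8
```

Call:
carry_out(targets=[[-0.1,0,0,0,-1],[-0.1,0,0,0,-1],[0,0,0,0,-1]])

```text
t: 20.1
eef_pos: [0.6006, 0.0154, 0.0769]
tool_rot: [-0.001, -0.062, 0.998, -0.0]
contact_force: [-2.1, 0.6, -2.3]
gripper_width: 0.744
grasp_force: 32.4
```

Call:
carry_out(targets=[[-0.1,0,0,0,-1],[-0.1,0,0,0,-1],[0,0,0,0,-1]])

```text
t: 20.4
eef_pos: [0.601, 0.0154, 0.0768]
tool_rot: [-0.002, -0.062, 0.998, -0.0]
contact_force: [-6.5, -0.7, 2.2]
gripper_width: 0.742
grasp_force: 32.9
```

Run:
```python
from h import *
inbox(); c,im=shot('scene'); c2,i2=shot('wrist')
a=cv2.resize(im[180:300,280:420],(467,400),interpolation=cv2.INTER_CUBIC)
cv2.imwrite('pics/hook.png',np.hstack([a,cv2.resize(i2,(533,400))[:,110:440]])[:,:,::-1])
```

```text
tcp in box [46.6  0.2 76.8] yaw 97.14 F [-6.5 -0.7  2.2] w 0.7424682892500766 t 20.4
```

Call:
carry_out(targets=[[0.05,0,-0.2,0,-1],[0,0,-0.2,0,-1],[0,0,0,0,-1]])

```text
t: 20.8
eef_pos: [0.6019, 0.0156, 0.0806]
tool_rot: [-0.001, -0.062, 0.998, -0.0]
contact_force: [-1.3, 0.0, -10.7]
gripper_width: 0.739
grasp_force: 31.0
```

Hooked: the lip resists lifting with about 11 N. Now I'll lower the latch end along the arc.

Call:
carry_out(targets=[[0,0,0.2,0,-1],[0,0,0.2,0,-1],[0.1,0,0.2,0,-1],[0.1,0,0.2,0,-1],[0.1,0,0.2,0,-1],[0.1,0,0.2,0,-1],[0,0,0,0,-1]])

```text
t: 21.5
eef_pos: [0.5995, 0.0151, 0.0712]
tool_rot: [0.001, -0.062, 0.998, 0.0]
contact_force: [-6.6, 0.3, 7.6]
gripper_width: 0.739
grasp_force: 33.4
```

Call:
carry_out(targets=[[0.1,0,0.2,0,-1],[0.1,0,0.2,0,-1],[0.1,0,0.2,0,-1],[0,0,0,0,-1]])

```text
t: 21.9
eef_pos: [0.5967, 0.0148, 0.0652]
tool_rot: [0.001, -0.062, 0.998, 0.0]
contact_force: [-6.4, 0.4, 8.3]
gripper_width: 0.743
grasp_force: 33.9
```

Run:
```python
from h import *
inbox(); c,im=shot('wrist'); g=cv2.cvtColor(im,cv2.COLOR_RGB2GRAY).astype(int)
for r in (20,60,100,140,200,260): print(r,[int(i) for i in np.where(np.abs(np.diff(g[r,180:460]))>20)[0]+180])
print([int(i) for i in np.where(np.abs(np.diff(g[:400,320]))>15)[0]])
for th in (0,5,10,15,20,25):
    k=np.radians(th); # hinge tip (85.5,56+2) bottom tongue
    f=lambda x,y,z:[*((B+(85.5+(x-86)*np.cos(k)+(z-42)*np.sin(k))*BU+y*BN)/1000),(57-(x-86)*np.sin(k)+(z-42)*np.cos(k))/1000]
    print(th,proj(c,[f(-76,-32,60),f(-76,32,60),f(-86,0,46.5),f(76,0,60)]).round().tolist())
```

```text
tcp in box [42.3  0.2 65.2] yaw 97.14 F [-6.4  0.4  8.3] w 0.7426370909804247 t 21.9
20 [185, 186, 383, 384, 449, 450]
60 [190, 191, 254, 380, 381, 443, 444]
100 [181, 196, 197, 257, 377, 378, 437, 438, 439, 453, 454]
140 [187, 188, 202, 203, 375, 376, 432, 433, 447]
200 [197, 198, 211, 264, 370, 371, 372, 423, 424, 425]
260 [201, 205, 206, 207, 219, 220, 366, 367, 368, 415, 416, 428, 429, 432]
[307]
0 [[199.0, -69.0], [432.0, -69.0], [316.0, -88.0], [316.0, 406.0]]
5 [[184.0, -85.0], [447.0, -85.0], [316.0, -111.0], [316.0, 411.0]]
10 [[165.0, -99.0], [465.0, -99.0], [315.0, -135.0], [316.0, 416.0]]
15 [[141.0, -108.0], [488.0, -108.0], [315.0, -157.0], [316.0, 421.0]]
20 [[112.0, -109.0], [517.0, -109.0], [314.0, -178.0], [316.0, 426.0]]
25 [[74.0, -99.0], [553.0, -99.0], [314.0, -192.0], [316.0, 430.0]]
```

Call:
carry_out(targets=[[0.05,0,0.2,0,-1],[0.05,0,0.2,0,-1],[0.05,0,0.2,0,-1],[0,0,0,0,-1]])

```text
t: 22.35
eef_pos: [0.5955, 0.0145, 0.0591]
tool_rot: [0.001, -0.062, 0.998, 0.0]
contact_force: [-6.1, -0.6, 6.5]
gripper_width: 0.742
grasp_force: 34.1
```

Run:
```python
from h import *
inbox(); c,im=shot('wrist'); g=cv2.cvtColor(im,cv2.COLOR_RGB2GRAY).astype(int)
for r in (20,60,100,140): print(r,[int(i) for i in np.where(np.abs(np.diff(g[r,150:490]))>20)[0]+150])
```

```text
tcp in box [41.   0.1 59.1] yaw 97.13 F [-6.1 -0.6  6.5] w 0.7424630129069464 t 22.35
20 [176, 177, 181, 182, 183, 197, 198, 379, 380, 437, 438, 452, 453, 454, 456, 457]
60 [179, 180, 186, 187, 201, 202, 377, 378, 433, 434, 448, 449, 453]
100 [183, 184, 190, 191, 192, 205, 206, 375, 376, 428, 429, 430, 443, 444, 449, 450]
140 [186, 187, 195, 196, 209, 210, 373, 374, 424, 425, 426, 439, 440, 446, 447]
```

Call:
carry_out(targets=[[0.05,0,0.2,0,-1],[0,0,0,0,0.7],[0,0,0,0,1],[0,0,0,0,1],[0,0,-3,0,1],[0,0,-5,0,0],[0,0,-3,0,-1],[0,0,0,0,-1],[0,0,0,0,-1]])

```text
t: 23.3
eef_pos: [0.5945, 0.0147, 0.1661]
tool_rot: [0.001, -0.062, 0.998, 0.0]
contact_force: [-0.9, 0.1, -0.2]
gripper_width: 0.332
grasp_force: 0.0
```

Run:
```python
from h import *
inbox(); go([*(B-66*BU),168],97.1)
c,im=shot('wrist'); g=cv2.cvtColor(im,cv2.COLOR_RGB2GRAY).astype(int)
for th in (0,3,6,9):
    k=np.radians(th)
    f=lambda x,y,z:[*((B+(86+(x-86)*np.cos(k)+(z-42)*np.sin(k))*BU+y*BN)/1000),(57-(x-86)*np.sin(k)+(z-42)*np.cos(k))/1000]
    print(th,proj(c,[f(-76,-32,60),f(-76,32,60),f(-86,0,46.5),f(76,0,60)]).round().tolist())
for r in (60,100,140,200): print(r,[int(i) for i in np.where(np.abs(np.diff(g[r,180:460]))>20)[0]+180])
print([int(i) for i in np.where(np.abs(np.diff(g[:440,318]))>15)[0]])
```

```text
tcp in box [ 40.1   0.3 166.1] yaw 97.16 F [-0.9  0.1 -0.2] w 0.3316427495556045 t 23.3
turn 0.1 shift cm [10.61 -0.03 -0.19] ex [-0.992 -0.124]
0 [[254.0, 28.0], [379.0, 28.0], [317.0, 13.0], [317.0, 302.0]]
3 [[252.0, 26.0], [381.0, 26.0], [317.0, 9.0], [317.0, 304.0]]
6 [[249.0, 26.0], [384.0, 26.0], [316.0, 7.0], [317.0, 306.0]]
9 [[246.0, 27.0], [386.0, 27.0], [316.0, 5.0], [317.0, 308.0]]
60 [238, 251, 252, 253, 260, 373, 374, 381, 382, 395]
100 [240, 253, 254, 255, 262, 351, 352, 371, 372, 373, 379, 380, 393]
140 [242, 255, 256, 257, 264, 350, 351, 369, 370, 371, 377, 378, 379, 391, 392]
200 [244, 245, 258, 259, 260, 266, 267, 349, 350, 367, 368, 374, 375, 376, 388, 389]
[13, 14, 40, 41, 42, 62, 63, 258, 259, 302, 303, 308, 427, 428, 429]
```

Call:
carry_out(targets=[[4,0,0,0,-1],[4,0,0,0,-1],[2.6,0,0,0,-1],[0,0,0,0,-1],[0,0,3,0,-1],[0,0,3,0,-1],[0,0,1,0,-1],[0,0,0,0,-1],[0,0,0,0,-1]])

```text
t: 24.25
eef_pos: [0.4892, 0.0013, 0.0956]
tool_rot: [0.0, -0.062, 0.998, -0.0]
contact_force: [0.3, 0.2, 1.9]
gripper_width: -0.003
grasp_force: 0.0
```

Call:
carry_out(targets=[[0,0,0.3,0,-1],[0,0,0.3,0,-1],[0,0,0.3,0,-1],[0,0,0,0,-1]])

```text
t: 24.65
eef_pos: [0.4888, 0.0013, 0.0864]
tool_rot: [0.0, -0.062, 0.998, 0.0]
contact_force: [-0.1, -0.0, 0.7]
gripper_width: 0.001
grasp_force: 0.0
```

```bash
python3 -c "
from h import *
inbox()"
```

```text
tcp in box [-66.4   0.2  86.4] yaw 97.15 F [-0.1 -0.   0.7] w 0.0013693532471739534 t 24.65
```

Call:
carry_out(targets=[[0,0,0.3,0,-1],[0,0,0.3,0,-1],[0,0,0.2,0,-1],[0,0,0,0,-1]])

```text
t: 25.05
eef_pos: [0.4884, 0.0013, 0.0782]
tool_rot: [-0.0, -0.062, 0.998, 0.0]
contact_force: [-1.1, -0.6, -0.0]
gripper_width: 0.001
grasp_force: 0.0
```

Call:
carry_out(targets=[[0,0,0.2,0,-1],[0,0,0.2,0,-1],[0,0,0,0,-1]])

```text
t: 25.35
eef_pos: [0.4886, 0.0013, 0.0741]
tool_rot: [-0.0, -0.062, 0.998, 0.0]
contact_force: [0.2, 0.4, -0.1]
gripper_width: -0.004
grasp_force: 0.0
```

Call:
carry_out(targets=[[0,0,0.2,0,-1],[0,0,0.2,0,-1],[0,0,0,0,-1]])

```text
t: 25.65
eef_pos: [0.4889, 0.0013, 0.0732]
tool_rot: [0.0, -0.062, 0.998, 0.0]
contact_force: [-12.6, 0.3, 42.1]
gripper_width: 0.0
grasp_force: 20.6
```

Call:
carry_out(targets=[[0,0,-1,0,-1],[0,0,-4,0,-1],[0,0,-4,0,-1],[-4,0,0,0,-1],[-4,0,0,0,-1],[0,0,0,0,-1],[0,0,0,0,-1]])

```text
t: 26.35
eef_pos: [0.5679, 0.0113, 0.1597]
tool_rot: [-0.001, -0.062, 0.998, -0.0]
contact_force: [-0.4, -0.4, 0.2]
gripper_width: 0.003
grasp_force: 0.0
```

Run:
```python
from h import *
inbox()
c,im=shot('wrist','p1.png'); g=cv2.cvtColor(im,cv2.COLOR_RGB2GRAY).astype(int)
cs,ims=shot('scene','p1s.png')
for th in (0,3,6):
    k=np.radians(th)
    f=lambda x,y,z:[*((B+(86+(x-86)*np.cos(k)+(z-42)*np.sin(k))*BU+y*BN)/1000),(57-(x-86)*np.sin(k)+(z-42)*np.cos(k))/1000]
    Q=[f(-76,-32,60),f(-76,32,60),f(-86,0,46.5),f(76,0,60),f(76,-32,60),f(76,32,60)]
    print(th,proj(c,Q).round().tolist(),'scene',proj(cs,Q).round().tolist())
for r in (100,140,200,240): print(r,[int(i) for i in np.where(np.abs(np.diff(g[r,180:460]))>20)[0]+180])
print([int(i) for i in np.where(np.abs(np.diff(g[:440,318]))>15)[0]])
np.set_printoptions(linewidth=200)
a=cv2.resize(ims[180:300,270:410],(467,400),interpolation=cv2.INTER_CUBIC)
b=cv2.resize(im[0:360,150:490],(378,400))[:,:333]
cv2.imwrite('pics/home.png',np.hstack([a,b])[:,:,::-1])
```

```text
tcp in box [ 13.3   0.3 159.7] yaw 97.16 F [-0.4 -0.4  0.2] w 0.002668421631118545 t 26.35
0 [[255.0, 83.0], [379.0, 83.0], [317.0, 66.0], [317.0, 348.0], [265.0, 348.0], [369.0, 348.0]] scene [[295.0, 220.0], [317.0, 203.0], [303.0, 213.0], [361.0, 252.0], [350.0, 262.0], [372.0, 243.0]]
3 [[252.0, 84.0], [381.0, 84.0], [317.0, 65.0], [317.0, 350.0], [264.0, 350.0], [369.0, 350.0]] scene [[296.0, 217.0], [317.0, 200.0], [303.0, 210.0], [362.0, 252.0], [351.0, 262.0], [372.0, 243.0]]
6 [[250.0, 86.0], [383.0, 86.0], [317.0, 64.0], [317.0, 351.0], [264.0, 351.0], [369.0, 351.0]] scene [[296.0, 215.0], [318.0, 198.0], [303.0, 207.0], [362.0, 252.0], [351.0, 262.0], [373.0, 243.0]]
100 [239, 240, 256, 257, 258, 366, 367, 375, 376, 377, 393, 394]
140 [239, 240, 256, 257, 263, 264, 350, 351, 369, 370, 376, 377, 378, 393]
200 [243, 258, 259, 260, 266, 349, 350, 367, 368, 374, 375, 376, 390]
240 [245, 260, 261, 267, 268, 348, 349, 366, 367, 372, 373, 374, 388, 389]
[79, 80, 95, 96, 111, 112, 113, 287, 288, 289, 399, 400, 427, 428, 429]
```

Call:
carry_out(targets=[[3,0,0,0,1],[3.3,0,0,0,1],[0,0,0,0,1],[0,0,4,0,1],[0,0,4,0,1],[0,0,2,0,1],[0,0,0,0,1],[0,0,0,0,-1],[0,0,0,0,-1],[0,0,0,0,-1],[0,0,0,0,-1],[0,0,0,0,-1]], force=30)

```text
t: 27.65
eef_pos: [0.5063, 0.0034, 0.0618]
tool_rot: [0.001, -0.062, 0.998, 0.0]
contact_force: [-2.7, -0.7, 7.7]
gripper_width: 0.737
grasp_force: 33.8
```

Call:
carry_out(targets=[[0,0,-0.15,0,-1],[0,0,-0.15,0,-1],[0,0,-0.15,0,-1],[0,0,0,0,-1]])

```text
t: 28.05
eef_pos: [0.5044, 0.0033, 0.064]
tool_rot: [-0.001, -0.062, 0.998, -0.0]
contact_force: [0.1, -0.8, -12.0]
gripper_width: 0.73
grasp_force: 38.7
```

```bash
python3 -c "
from h import *
inbox(); print(bot.get_obs()['torque'])"
```

```text
tcp in box [-50.8   0.2  64. ] yaw 97.16 F [  0.1  -0.8 -12. ] w 0.7303111508840539 t 28.05
[-0.15237019 -0.1827482  -0.01106581]
```

The latch holds against a 12 N lift, so the middle tub is clicked home. Next I release it and go to the small tub.

Call:
carry_out(targets=[[0,0,0.25,0,-1],[0,0,0.25,0,-1],[0,0,0,0,0.7],[0,0,0,0,1],[0,0,0,0,1],[0,0,-4,0,1],[0,0,-5,0,1],[0,0,-5,0,1],[0,0,0,0,1]])

```text
t: 28.95
eef_pos: [0.5099, 0.0036, 0.2065]
tool_rot: [0.006, -0.062, 0.998, 0.001]
contact_force: [1.1, 0.0, -0.1]
gripper_width: 0.997
grasp_force: 0.0
```

```bash
python3 -c "
from h import *
inbox(); go([530,-216,210],77.1)"
```

```text
tcp in box [-4.530e+01 -2.000e-01  2.065e+02] yaw 97.12 F [ 1.1  0.  -0.1] w 0.9974868198493183 t 28.95
turn 20.0 shift cm [ -6.87 -20.96  -0.35] ex [-0.975  0.223]
```

Call:
carry_out(targets=[[0,0,0,6.7,1],[0,0,0,6.7,1],[0,0,0,6.7,1],[-1.37,-4.2,0,0,1],[-1.37,-4.2,0,0,1],[-1.37,-4.2,0,0,1],[-1.37,-4.2,0,0,1],[-1.37,-4.2,0,0,1],[0,0,0,0,1],[0,0,0,0,1],[0,0,0,0,1]])

```text
t: 30.05
eef_pos: [0.5252, -0.2153, 0.1994]
tool_rot: [-0.0, 0.112, 0.994, 0.0]
contact_force: [-0.8, 0.8, 1.0]
gripper_width: 1.001
grasp_force: 0.0
```

```bash
cat > st.py <<'E'
from h import *
C=np.array([530.8,-215.8]);u=np.array([np.cos(np.radians(-12.9)),np.sin(np.radians(-12.9))]);n=np.array([-u[1],u[0]])
c,im=shot('wrist'); g=cv2.cvtColor(im,cv2.COLOR_RGB2GRAY).astype(int)
print(proj(c,[[*((C+a*u+b*n)/1000),.052] for a,b in ((-70,-26.5),(-70,26.5),(70,-26.5),(70,26.5))]).round().tolist())
o=np.array(bot.get_obs()['eef_pos'])*1000; print(o,yang(),'C u,n',C@u,C@n,'tcp',o[:2]@u,o[:2]@n)
for r in (130,170,210,250,290):
    i=np.where(np.abs(np.diff(g[r,200:440]))>20)[0]+200.5; print(r,i.tolist(), np.round(cast(c,[(i[0],r),(i[-1],r)],.052)[:,:2]*1000@n,1) if len(i) else '')
i=np.where(np.abs(np.diff(g[:420,320]))>15)[0]+.5; print([(float(v),round(float(cast(c,[(320,v)],.052)[0,:2]*1000@u),1)) for v in i])
E
python3 st.py
```

```text
[[279.0, 132.0], [358.0, 132.0], [284.0, 321.0], [353.0, 321.0]]
[ 525.3097589 -214.8829641  199.5050978] 77.17883780686866 C u,n 565.5806169118638 -91.85230412785269 tcp 560.0242145676917 -92.18411007898591
130 [298.5, 344.5] [-105.4  -74.3]
170 [282.5, 287.5, 345.5, 346.5, 354.5, 355.5, 359.5, 360.5] [-116.9  -62.7]
210 [283.5, 288.5, 344.5, 345.5, 353.5, 354.5] [-116.8  -66.2]
250 [284.5, 289.5, 343.5, 344.5, 352.5, 353.5, 357.5] [-116.7  -63.3]
290 [285.5, 290.5, 297.5, 343.5, 344.5, 351.5, 352.5, 356.5] [-116.7  -63.3]
[(8.5, 420.5), (9.5, 421.0), (10.5, 421.6), (20.5, 427.3), (21.5, 427.8), (127.5, 492.4), (128.5, 493.1), (140.5, 500.9), (141.5, 501.6), (143.5, 502.9), (144.5, 503.6), (291.5, 611.3), (292.5, 612.1), (319.5, 634.3), (320.5, 635.1), (321.5, 635.9), (324.5, 638.5), (325.5, 639.3)]
```

Call:
carry_out(targets=[[-1.0,0.2,4,0,1],[0,0,4.5,0,1],[0,0,4,0,1],[0,0,3,0,1],[0,0,1,0,1],[0,0,0,0,1],[0,0,0,0,-1],[0,0,0,0,-1],[0,0,0,0,-1],[0,0,0,0,-1],[0,0,0,0,-1],[0,0,0,0,-1]], force=35)

```text
t: 31.3
eef_pos: [0.5367, -0.2172, 0.0368]
tool_rot: [0.002, 0.113, 0.994, -0.0]
contact_force: [-1.1, 1.1, 5.0]
gripper_width: 0.61
grasp_force: 36.0
```

Run:
```python
from h import *
inbox(); u=np.array([np.cos(np.radians(-12.9)),np.sin(np.radians(-12.9))]);n=np.array([-u[1],u[0]]); o=np.array(bot.get_obs()['eef_pos'])*1000;print(o[:2]@u-570,o[:2]@n+89.9)
go([*B,160],97.15)
```

```text
tcp in box [ -45.9 -222.6   36.8] yaw 77.05 F [-1.1  1.1  5. ] w 0.6096666702997057 t 31.3
1.6633358669681684 -1.949223502256956
turn -20.1 shift cm [ -4.61  22.25 -12.32] ex [-0.992 -0.124]
```

Run:
```python
from h import *
c,im=shot('top'); g=cv2.cvtColor(im,cv2.COLOR_RGB2GRAY).astype(float)
def prof(p,q,z,N=400):
    s=np.linspace(0,1,N); P=np.array([np.r_[(B+(p[0]+(q[0]-p[0])*t)*BU+(p[1]+(q[1]-p[1])*t)*BN)/1000,z] for t in s])
    uv=proj(c,P).astype(np.float32); v=cv2.remap(g.astype(np.float32),uv[:,0].reshape(1,-1),uv[:,1].reshape(1,-1),cv2.INTER_LINEAR)[0]; return v
for y in (-20,0,20):
    v=prof((-100,y),(100,y),.075,201); d=np.abs(np.gradient(v)); print('x',y,[(i-100,int(v[i])) for i in range(0,201,3) if i<45 or i>156])
for x in (-40,0,40):
    v=prof((x,-60),(x,60),.075,121); print('y',x,[(i-60,int(v[i])) for i in range(10,111,2) if i<40 or i>80])
```

```text
x -20 [(-100, 136), (-97, 130), (-94, 125), (-91, 103), (-88, 109), (-85, 132), (-82, 146), (-79, 194), (-76, 171), (-73, 189), (-70, 206), (-67, 206), (-64, 210), (-61, 211), (-58, 205), (59, 109), (62, 108), (65, 106), (68, 105), (71, 102), (74, 155), (77, 173), (80, 146), (83, 141), (86, 142), (89, 137), (92, 133), (95, 133), (98, 128)]
x 0 [(-100, 135), (-97, 132), (-94, 127), (-91, 106), (-88, 113), (-85, 120), (-82, 132), (-79, 192), (-76, 174), (-73, 181), (-70, 210), (-67, 212), (-64, 210), (-61, 211), (-58, 214), (59, 106), (62, 106), (65, 107), (68, 105), (71, 99), (74, 147), (77, 179), (80, 144), (83, 136), (86, 139), (89, 139), (92, 138), (95, 132), (98, 128)]
x 20 [(-100, 134), (-97, 93), (-94, 77), (-91, 69), (-88, 83), (-85, 153), (-82, 195), (-79, 206), (-76, 164), (-73, 175), (-70, 171), (-67, 145), (-64, 143), (-61, 155), (-58, 153), (59, 103), (62, 107), (65, 106), (68, 101), (71, 101), (74, 154), (77, 189), (80, 163), (83, 150), (86, 142), (89, 135), (92, 137), (95, 132), (98, 125)]
y -40 [(-50, 137), (-48, 130), (-46, 108), (-44, 79), (-42, 64), (-40, 64), (-38, 
[... 240 characters left out ...]
8, 137), (50, 138)]
y 0 [(-50, 136), (-48, 135), (-46, 114), (-44, 79), (-42, 62), (-40, 60), (-38, 61), (-36, 69), (-34, 121), (-32, 168), (-30, 171), (-28, 153), (-26, 140), (-24, 151), (-22, 183), (22, 114), (24, 104), (26, 129), (28, 175), (30, 171), (32, 108), (34, 71), (36, 62), (38, 64), (40, 73), (42, 106), (44, 132), (46, 139), (48, 138), (50, 138)]
y 40 [(-50, 136), (-48, 126), (-46, 106), (-44, 79), (-42, 63), (-40, 62), (-38, 56), (-36, 71), (-34, 116), (-32, 166), (-30, 179), (-28, 148), (-26, 139), (-24, 154), (-22, 182), (22, 110), (24, 98), (26, 128), (28, 167), (30, 164), (32, 97), (34, 67), (36, 61), (38, 65), (40, 81), (42, 111), (44, 136), (46, 138), (48, 139), (50, 139)]
```

Call:
carry_out(targets=[[0,0,-2,0,-1],[0,0,-4,0,-1],[0,0,-4,-6.7,-1],[0,0,-3,-6.7,-1],[0,0,0,-6.7,-1],[-0.98,4.46,0,0,-1],[-0.98,4.46,0,0,-1],[-0.98,4.46,0,0,-1],[-0.98,4.46,0,0,-1],[-0.98,4.46,0,0,-1],[0,0,0,0,-1],[0,0,0,0,-1]])

```text
t: 32.55
eef_pos: [0.5565, 0.0119, 0.1657]
tool_rot: [0.001, -0.064, 0.998, 0.0]
contact_force: [-1.7, -0.7, -0.4]
gripper_width: 0.61
grasp_force: 37.8
```

Run:
```python
from h import *
inbox(); go([*(B+3*BU+.2*BN),160],97.15)
```

```text
tcp in box [  2.    2.3 165.7] yaw 97.33 F [-1.7 -0.7 -0.4] w 0.6103043201929017 t 32.55
turn 0.2 shift cm [-0.1  -0.21  0.57] ex [-0.992 -0.124]
```

Call:
carry_out(targets=[[-0.1,-0.2,2,0.2,-1],[0,0,2,0,-1],[0,0,1,0,-1],[0,0,0,0,-1],[0,0,0,0,-1]])

```text
t: 33.05
eef_pos: [0.5578, 0.0078, 0.1154]
tool_rot: [0.0, -0.06, 0.998, -0.0]
contact_force: [0.2, -0.4, -0.7]
gripper_width: 0.607
grasp_force: 37.8
```

Call:
carry_out(targets=[[0,0,0.8,0,-1],[0,0,0.8,0,-1],[0,0,0.5,0,-1],[0,0,0.3,0,-1],[0,0,0,0,-1]])

```text
t: 33.55
eef_pos: [0.5571, 0.0086, 0.0902]
tool_rot: [-0.001, -0.061, 0.998, -0.0]
contact_force: [0.4, 0.3, -0.3]
gripper_width: 0.612
grasp_force: 37.8
```

```bash
python3 -c "
from h import *
inbox()"
```

```text
tcp in box [ 2.2 -1.  90.2] yaw 96.96 F [ 0.4  0.3 -0.3] w 0.6121990469508539 t 33.55
```

Call:
carry_out(targets=[[-0.05,0.12,0.2,-0.2,-1],[0,0,0.4,0,-1],[0,0,0.3,0,-1],[0,0,0,0,-1]])

```text
t: 33.95
eef_pos: [0.5574, 0.0099, 0.0813]
tool_rot: [-0.0, -0.062, 0.998, -0.0]
contact_force: [-0.7, -0.4, -0.9]
gripper_width: 0.606
grasp_force: 37.8
```

Call:
carry_out(targets=[[0,0,0.2,0,-1],[0,0,0.2,0,-1],[0,0,0,0,-1]])

```text
t: 34.25
eef_pos: [0.5578, 0.0098, 0.0776]
tool_rot: [-0.0, -0.062, 0.998, -0.0]
contact_force: [-0.5, 0.2, -2.0]
gripper_width: 0.61
grasp_force: 37.8
```

Call:
carry_out(targets=[[0,0,0.15,0,-1],[0,0,0.15,0,-1],[0,0,0,0,-1]])

```text
t: 34.55
eef_pos: [0.558, 0.0099, 0.0765]
tool_rot: [0.0, -0.062, 0.998, 0.0]
contact_force: [-6.3, 0.5, 15.9]
gripper_width: 0.608
grasp_force: 39.7
```

Call:
carry_out(targets=[[0,0,0.15,0,-1],[0,0,0.1,0,-1],[0,0,0,0,-1]])

```text
t: 34.85
eef_pos: [0.5581, 0.0097, 0.0745]
tool_rot: [0.0, -0.062, 0.998, 0.0]
contact_force: [-6.9, 1.3, 21.3]
gripper_width: 0.607
grasp_force: 40.4
```

Call:
carry_out(targets=[[0,0,-0.2,0,0.5],[0,0,0,0,1],[0,0,0,0,1],[0,0,-4,0,1],[0,0,-4,0,1],[0,0,-4,0,1],[0,0,0,0,1],[0,0,0,0,1],[0,0,0,0,1]])

```text
t: 35.75
eef_pos: [0.5569, 0.0099, 0.193]
tool_rot: [-0.001, -0.062, 0.998, -0.0]
contact_force: [-0.0, 0.2, -0.6]
gripper_width: 1.002
grasp_force: 0.0
```

Run:
```python
from h import *
inbox(); c,im=shot('wrist'); g=cv2.cvtColor(im,cv2.COLOR_RGB2GRAY).astype(int)
f=lambda x,y,z:np.r_[(B+(x+1.3)*BU+y*BN)/1000,z]
print('pred',proj(c,[f(-70,-26.5,.092),f(-70,26.5,.092),f(70,-26.5,.092),f(70,26.5,.092),f(-76,0,.074)]).round().tolist())
for r in (80,120,160,200,240,280):
    i=np.where(np.abs(np.diff(g[r,200:440]))>20)[0]+200.5; P=cast(c,[(v,r) for v in i],.092)[:,:2]*1000-B; print(r,[(float(v),round(float(p@BN),1)) for v,p in zip(i,P)])
i=np.where(np.abs(np.diff(g[:420,318]))>12)[0]+.5; P=cast(c,[(318,v) for v in i],.092)[:,:2]*1000-B; print([(float(v),round(float(p@BU),1)) for v,p in zip(i,P)])
go([522.1,233.4,200],95.5)
```

```text
tcp in box [  2.1   0.2 193. ] yaw 97.16 F [-0.   0.2 -0.6] w 1.0021860256585087 t 35.75
pred [[270.0, 121.0], [364.0, 121.0], [276.0, 344.0], [357.0, 344.0], [317.0, 112.0]]Traceback (most recent call last):
  File "<stdin>", line 6, in <module>
  File "h.py", line 5, in cast
    p=cv2.undistortPoints(np.float64(uv).reshape(-1,1,2),K,np.array([c['k1'],0,0,0]))[:,0]
      ~~~~~~~~~~~~~~~~~~~^^^^^^^^^^^^^^^^^^^^^^^^^^^^^^^^^^^^^^^^^^^^^^^^^^^^^^^^^^^^
cv2.error: OpenCV(4.12.0) /io/opencv/modules/calib3d/src/undistort.dispatch.cpp:347: error: (-215:Assertion failed) CV_IS_MAT(_src) && CV_IS_MAT(_dst) && (_src->rows == 1 || _src->cols == 1) && (_dst->rows == 1 || _dst->cols == 1) && _src->cols + _src->rows - 1 == _dst->rows + _dst->cols - 1 && (CV_MAT_TYPE(_src->type) == CV_32FC2 || CV_MAT_TYPE(_src->type) == CV_64FC2) && (CV_MAT_TYPE(_dst->type) == CV_32FC2 || CV_MAT_TYPE(_dst->type) == CV_64FC2) in function 'cvUndistortPointsInternal'
```

Run:
```python
from h import *
c,im=shot('wrist','nest.png'); g=cv2.cvtColor(im,cv2.COLOR_RGB2GRAY).astype(int)
for r in (160,200,240,280):
    i=np.where(np.abs(np.diff(g[r,200:440]))>14)[0]+200.5; P=cast(c,[(v,r) for v in i],.092)[:,:2]*1000-B; print(r,[(float(v),round(float(p@BN),1)) for v,p in zip(i,P)])
i=np.where(np.abs(np.diff(g[:420,318]))>10)[0]+.5; P=cast(c,[(318,v) for v in i],.092)[:,:2]*1000-B; print([(float(v),round(float(p@BU),1)) for v,p in zip(i,P)])
go([522.1,233.4,200],95.5)
```

```text
160 [(249.5, -39.0), (250.5, -38.5), (251.5, -37.9), (265.5, -29.8), (266.5, -29.2), (267.5, -28.6), (276.5, -23.4), (277.5, -22.8), (278.5, -22.2), (288.5, -16.5), (289.5, -15.9), (345.5, 16.6), (346.5, 17.2), (347.5, 17.7), (356.5, 23.0), (357.5, 23.5), (358.5, 24.1), (368.5, 29.9), (369.5, 30.5), (370.5, 31.1), (371.5, 31.6), (383.5, 38.6), (384.5, 39.2)]
200 [(251.5, -38.9), (252.5, -38.3), (266.5, -30.0), (267.5, -29.4), (268.5, -28.8), (277.5, -23.4), (278.5, -22.8), (279.5, -22.2), (289.5, -16.3), (290.5, -15.7), (344.5, 16.4), (345.5, 17.0), (346.5, 17.6), (355.5, 22.9), (356.5, 23.5), (357.5, 24.1), (367.5, 30.1), (368.5, 30.7), (369.5, 31.3), (381.5, 38.4), (382.5, 39.0)]
240 [(253.5, -38.7), (254.5, -38.1), (267.5, -30.1), (268.5, -29.5), (269.5, -28.9), (270.5, -28.3), (278.5, -23.4), (279.5, -22.8), (280.5, -22.2), (290.5, -16.1), (291.5, -15.5), (343.5, 16.2), (344.5, 16.8), (345.5, 17.4), (354.5, 22.9), (355.5, 23.5), (356.5, 24.1), (360.5, 26.6), (362.5, 27.8), (366.5, 30.2), (367.5, 30.8), (368.5, 31.4), (380.5, 38.8), (381.5, 39.4)]
280 [(255.5, -38.5), (256.5, -37.8), (269.5, -29.7), (270.5, -29.1), (271.5, -28.5), (279.5, -23.4), (280.5, -22.8), (281.5, -22.2), (290.5, -16.6), (291.5, -15.9), (343.5, 16.6), (344.5, 17.2), (345.5, 17.9), (353.5, 22.9), (354.5, 23.5), (355.5, 24.1), (358.5, 26.0), (359.5, 26.6), (360.5, 27.3), (361.5, 27.9), (365.5, 30.4), (366.5, 31.0), (367.5, 31.6), (378.5, 38.5), (379.5, 39.1)]
[(81.5, -90.0), (104.5, -77.9), (105.5, -77.4), (106.5, -76.9), (124.5, -67.2), (125.5, -66.6), (126.5, -66.1), (127.5, -65.6), (128.5, -65.0), (129.5, -64.5), (299.5, 39.6), (300.5, 40.3), (334.5, 64.0), (335.5, 64.8), (336.5, 65.5), (340.5, 68.4), (341.5, 69.1)]
turn 1.7 shift cm [ 1.31 22.59 -0.73] ex [-0.995 -0.096]
```

Call:
carry_out(targets=[[0,0,0,1.7,1],[0.26,4.52,0,0,1],[0.26,4.52,0,0,1],[0.26,4.52,0,0,1],[0.26,4.52,0,0,1],[0.26,4.52,0,0,1],[0,0,0,0,1],[0,0,0,0,1],[0,0,0,0,1]])

```text
t: 36.75
eef_pos: [0.5236, 0.232, 0.1938]
tool_rot: [-0.0, -0.046, 0.999, -0.001]
contact_force: [0.4, -0.7, 0.9]
gripper_width: 0.999
grasp_force: 0.0
```

```bash
cat > lid.py <<'E'
from h import *
a=np.radians(5.5);u=np.array([np.cos(a),np.sin(a)]);n=np.array([-u[1],u[0]]);C=np.array([522.1,233.4])
c,im=shot('wrist'); g=cv2.cvtColor(im,cv2.COLOR_RGB2GRAY).astype(int)
o=np.array(bot.get_obs()['eef_pos'])*1000; print(o.round(1),yang(),'tcp rel',(o[:2]-C)@u,(o[:2]-C)@n)
f=lambda x,y:np.r_[(C+x*u+y*n)/1000,.010]
print(proj(c,[f(-74,0),f(74,0),f(0,-31),f(0,31)]).round().tolist())
for r in (160,200,240,280):
    d=np.abs(np.diff(g[r,240:400])); i=np.where(d>15)[0]+240.5; P=cast(c,[(v,r) for v in i],.010)[:,:2]*1000-C; print(r,[(float(v),round(float(p@n),1)) for v,p in zip(i,P)])
i=np.where(np.abs(np.diff(g[:420,320]))>10)[0]+.5; P=cast(c,[(320,v) for v in i],.010)[:,:2]*1000-C; print([(float(v),round(float(p@u),1)) for v,p in zip(i,P)])
E
python3 lid.py
```

```text
[523.7 231.7 193.9] 95.28135827441716 tcp rel 1.4609398367304056 -1.8984610330090341
[[319.0, 117.0], [320.0, 299.0], [281.0, 213.0], [358.0, 213.0]]
160 [(285.5, -26.4), (352.5, 25.6)]
200 [(286.5, -26.4), (351.5, 25.4)]
240 [(287.5, -26.4), (350.5, 25.1)]
280 [(287.5, -27.2), (288.5, -26.4), (349.5, 24.9), (350.5, 25.7)]
[(5.5, -149.1), (6.5, -148.4), (122.5, -69.9), (123.5, -69.2), (291.5, 67.6), (292.5, 68.5)]
```

Call:
carry_out(targets=[[0.23,0.14,4,-0.1,1],[0,0,4.5,0,1],[0,0,4.5,0,1],[0,0,4,0,1],[0,0,1.7,0,1],[0,0,0,0,1],[0,0,0,0,1]], force=25)

```text
t: 37.5
eef_pos: [0.5217, 0.2336, 0.0077]
tool_rot: [0.0, -0.047, 0.999, -0.0]
contact_force: [-0.3, -0.2, -0.0]
gripper_width: 0.998
grasp_force: 0.0
```

```bash
python3 -c "
from h import *
a=np.radians(5.4);u=np.array([np.cos(a),np.sin(a)]);n=np.array([-u[1],u[0]]);C=np.array([522.1,233.4])
o=np.array(bot.get_obs()['eef_pos'])*1000; print(o,yang(),(o[:2]-C)@u+.8,(o[:2]-C)@n+.5)"
```

```text
[521.74025631 233.64903893   7.72736383] 95.43112402009177 0.4652895029544736 0.7817885542181708
```

Call:
carry_out(targets=[[0,0,0.5,0,1],[0,0,0.5,0,1],[0,0,0,0,1],[0,0,0,0,0.6],[0,0,0,0,0.5],[0,0,0,0,-1],[0,0,0,0,-1],[0,0,0,0,-1],[0,0,0,0,-1]])

```text
t: 38.4
eef_pos: [0.5211, 0.2347, -0.0021]
tool_rot: [0.0, -0.048, 0.999, 0.0]
contact_force: [-0.6, -0.9, 5.1]
gripper_width: 0.713
grasp_force: 26.8
```

Call:
carry_out(targets=[[0,0,-1,0,-1],[0,0,-2,0,-1],[0,0,-4,0,-1],[0,0,-5,0,-1],[0,0,-5,0,-1],[0,0,0,0,-1],[0,0,0,0,-1]])

```text
t: 39.1
eef_pos: [0.5216, 0.2353, 0.1691]
tool_rot: [0.002, -0.048, 0.999, 0.001]
contact_force: [-0.2, -0.6, -1.5]
gripper_width: 0.715
grasp_force: 28.0
```

Run:
```python
from h import *
inbox(); c,im=shot('wrist','lidheld.png'); g=cv2.cvtColor(im,cv2.COLOR_RGB2GRAY).astype(int)
o=np.array(bot.get_obs()['eef_pos'])*1000; a=np.radians(yang()-90);u=np.array([np.cos(a),np.sin(a)]);n=np.array([-u[1],u[0]])
z=(o[2]+2.1+10)/1000
i=np.where(np.abs(np.diff(g[:460,320]))>10)[0]+.5; P=cast(c,[(320,v) for v in i],z)[:,:2]*1000-o[:2]; print([(float(v),round(float(p@u),1)) for v,p in zip(i,P)])
for r in (200,240,280):
    i=np.where(np.abs(np.diff(g[r,150:490]))>15)[0]+150.5; P=cast(c,[(v,r) for v in i],z)[:,:2]*1000-o[:2]; print(r,[(float(v),round(float(p@n),1)) for v,p in zip(i,P)])
go([*(B-.5*BU+.3*BN),145],97.15)
```

```text
tcp in box [ -5.  228.3 169.1] yaw 95.56 F [-0.2 -0.6 -1.5] w 0.7154152196711279 t 39.1
[(2.5, -100.2), (121.5, -67.7), (122.5, -67.4), (427.5, 43.2), (428.5, 43.7), (429.5, 44.1)]
200 [(237.5, -25.1), (238.5, -24.8), (398.5, 26.8), (399.5, 27.2)]
240 [(239.5, -25.1), (240.5, -24.8), (396.5, 26.9), (397.5, 27.2)]
280 [(241.5, -25.2), (242.5, -24.8), (393.5, 26.5), (394.5, 26.9)]
turn -1.6 shift cm [ -0.54 -22.75   2.25] ex [-0.992 -0.124]
```

Call:
carry_out(targets=[[0,0,0,-1.6,-1],[-0.1,-4.5,0,0,-1],[-0.1,-4.5,0,0,-1],[-0.1,-4.5,0,0,-1],[-0.1,-4.5,0,0,-1],[-0.1,-4.5,0,0,-1],[0,0,2,0,-1],[0,0,2,0,-1],[0,0,0,0,-1],[0,0,0,0,-1],[0,0,0,0,-1]])

```text
t: 40.25
eef_pos: [0.5542, 0.0125, 0.1277]
tool_rot: [0.0, -0.063, 0.998, 0.0]
contact_force: [-0.1, 0.3, -1.3]
gripper_width: 0.716
grasp_force: 28.0
```

Run:
```python
from h import *
inbox(); go([*(B-.8*BU+.2*BN),85],97.15)
```

```text
tcp in box [ -0.2   3.2 127.7] yaw 97.21 F [-0.1  0.3 -1.3] w 0.7157357772668893 t 40.25
turn 0.1 shift cm [ 0.06 -0.3   4.27] ex [-0.992 -0.124]
```

Call:
carry_out(targets=[[0.06,-0.3,1,0,-1],[0,0,1,0,-1],[0,0,0.8,0,-1],[0,0,0,0,-1],[0,0,0,0,-1]])

```text
t: 40.75
eef_pos: [0.5535, 0.0092, 0.0989]
tool_rot: [-0.0, -0.062, 0.998, -0.0]
contact_force: [0.2, 0.4, -1.0]
gripper_width: 0.711
grasp_force: 28.0
```

```bash
python3 -c "
from h import *
inbox(); go([*(B-.8*BU+.2*BN),85],97.15)"
```

```text
tcp in box [-1.3 -0.1 98.9] yaw 97.16 F [ 0.2  0.4 -1. ] w 0.7111278633518324 t 40.75
turn 0.0 shift cm [-0.05  0.03  1.39] ex [-0.992 -0.124]
```

Call:
carry_out(targets=[[0,0,0.4,0,-1],[0,0,0.4,0,-1],[0,0,0.3,0,-1],[0,0,0,0,-1]])

```text
t: 41.15
eef_pos: [0.5533, 0.0091, 0.0878]
tool_rot: [-0.0, -0.062, 0.998, -0.0]
contact_force: [-0.0, 0.4, -1.3]
gripper_width: 0.715
grasp_force: 28.0
```

Call:
carry_out(targets=[[0,0,0.15,0,-1],[0,0,0.15,0,-1],[0,0,0,0,-1]])

```text
t: 41.45
eef_pos: [0.5536, 0.0091, 0.0851]
tool_rot: [-0.0, -0.062, 0.998, 0.0]
contact_force: [-0.3, -0.0, -0.3]
gripper_width: 0.715
grasp_force: 28.0
```

Call:
carry_out(targets=[[0,0,0.1,0,-1],[0,0,0,0,-1],[0,0,0,0,0.6],[0,0,0,0,1],[0,0,0,0,1],[0,0,0,0,1],[0,0,-3,0,1],[0,0,-4,0,1],[0,0,-4,0,1],[0,0,0,0,1]])

```text
t: 42.45
eef_pos: [0.5573, 0.0092, 0.1998]
tool_rot: [0.005, -0.062, 0.998, 0.0]
contact_force: [0.7, -0.1, 0.6]
gripper_width: 0.996
grasp_force: 0.0
```

Call:
carry_out(targets=[[4.5,0,-2,0,1],[4,0,-2,0,1],[0,4,0,0,1],[0,4,0,0,1],[0,4,0,0,1],[0,4,0,0,1],[0,0,0,0,1],[0,0,0,0,1]])

```text
t: 43.25
eef_pos: [0.449, 0.1578, 0.2338]
tool_rot: [-0.0, -0.063, 0.998, -0.0]
contact_force: [0.2, -0.9, -0.5]
gripper_width: 1.003
grasp_force: 0.0
```

Run:
```python
from h import *
inbox(); c,im=shot('scene'); t,it=shot('top'); w,iw=shot('wrist')
a=cv2.resize(im[170:300,265:415],(450,390),interpolation=cv2.INTER_CUBIC)
b=cv2.resize(it[200:310,280:370],(319,390),interpolation=cv2.INTER_CUBIC)
cv2.imwrite('pics/final.png',np.hstack([a,b])[:,:,::-1])
```

```text
tcp in box [-86.6 160.3 233.8] yaw 97.28 F [ 0.2 -0.9 -0.5] w 1.0034234458302702 t 43.25
```

View pics/final.png

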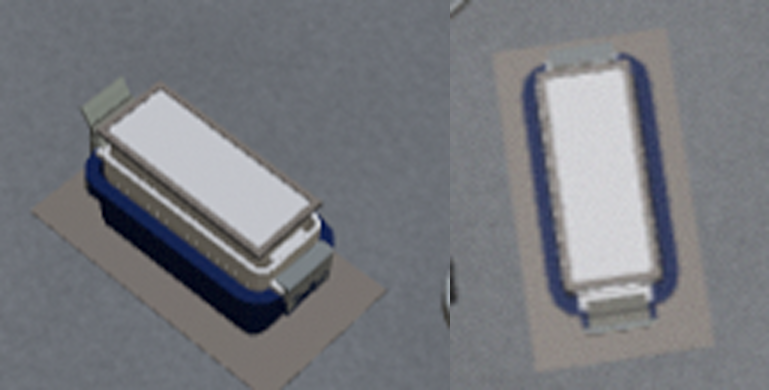

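The final picture shows the lid lying flat on the nested tubs. The lip covers the far tongue (crop (305,265)), and the latch is up at the near end (107,105) and (617,312).

```bash
python3 -c "
from station import bot
print(bot.hand_in())"
```

```text
the job is handed in; nothing more can be done
None
```

I handed the job in at about 43 s: the middle tub is hooked under the lip and latched (it held against a 12 N lift), the small tub is nested in it, the inner lid lies flat on top, and I left the onigiri mould, chopstick case and egg ring alone; no verdict was returned, and while pressing the tub home the shut fingers peaked at about 42 N.

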